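Catch and push out a jammed slug

TASK

A brass slug is jammed in one of the two clamped steel tubes and pokes out of its left end, over the rail: using the black knob, slide the blue catch tray along its rail until it is centred below that end. Then take the orange-handled push rod from its rest and push it through that tube from the other end, so that the slug drops into the tray, and lay the rod back in its rest the way it lay. Finally slide the tray, with the slug in it, along the rail until its white line is level with the red marker; do not touch the slug with the gripper, and leave the other things on the bench where they are.

Things in the scene. Friction and masses are not known exactly. Their poses are not given: they have to be found in the camera images.
- track: Aluminium slide rail fixed on the bench, 340 x 60 x 14 mm; origin at the centre of its underside. The carriage slides along its x (about away from the robot; rail x is turned up to 0.12 rad from world x); its y points about to the robot's left, away from the tube clamps.
- carriage (a joint): Position of the carriage on the rail in m, 0 to 0.25; it grows along the rail's +x. The carriage's centre is at rail x = value - 0.125. It starts near 0, needs about 2.5 N to slide and stays where it is left.
- tray (a point): Point on the carriage: centre of the blue catch tray's inner floor, 25.5 mm above the bench; axes as the rail's. Tray: inside 40 mm along x, 64 mm along y, walls 3 mm thick that end 31 mm above this floor. It lies at rail y = -15 mm, so its near edge reaches just below the tubes' left ends.
- knob (a point): Centre of the carriage's upright black knob: 20 x 20 mm, 40 mm tall (49 to 89 mm above the bench) on a 12 mm stem, at rail y = +45 mm, at the same rail x as the tray's centre. Fixed to the carriage: hold it from above and slide along the rail. A white line on the carriage's edge below it marks the carriage's centre.
- marker: Red marker fixed beside the rail: a fin 6 mm wide in x, 22 mm in y, 20 mm high on a small red foot. Origin at the centre of the fin's underside, on the bench at rail y = +72 mm; its rail x is where the white line and tray centre must end. Axes as the rail's.
- clamp_jammed: Fixed aluminium clamp with the jammed tube: 52 mm in x, 46 mm in y, 113 mm high with screw and plunger heads. Origin at the centre of its underside on the bench, axes as the rail's. The steel tube runs along y, axis 75 mm up, y from -30 to +30 mm, 31 mm outside, 21 mm bore; outlet at +y, over the rail. A spring plunger near the outlet grips the slug: it takes about 5 to 12 N to push out.
- bore_in (a point): Centre of the jammed tube's right-hand mouth (75 mm above the bench), where the rod goes in. Axes as the rail's; push along +y.
- bore_out (a point): Centre of the jammed tube's left-hand mouth, the outlet over the rail.
- clamp_clear: The other fixed clamp with an equal but empty tube, same size, origin and axes, on the same side of the rail, 51 to 99 mm along the rail from the jammed one, on either side of it. Nothing to do there.
- slug: Loose brass slug, a cylinder 18 mm in diameter and 30 mm long, about 65 g; origin at its centre, its axis along its y. It starts jammed in the tube with 8 mm poking out of the outlet; the rod must go about 65 mm into the tube to push it right out.
- rod: Loose push rod, about 160 g: orange square handle 18 x 18 x 70 mm and a round steel shaft 11 mm in diameter and 100 mm long. Origin at the handle's centre, on the axis; x along the rod towards the tip. Handle from x = -35 to +35 mm, shaft to the tip at x = +135 mm; the balance point is near x = +14 mm.
- rod_tip (a point): The end of the rod's shaft, 135 mm ahead of the handle's centre on the axis.
- rest: Fixed dark steel rod rest: plate 170 x 50 x 8 mm, two notched posts 8 mm thick at x = -28 mm (for the handle: notch 24 mm wide, floor 41 mm up) and x = +95 mm (for the shaft: 19 mm wide, floor 44.5 mm up), horns 14 mm higher. Origin on the bench, x towards the rod's tip. The rod lies with its axis 50 mm above the bench, its origin above this origin (within 3 mm).
- oil: Bystander: white oil bottle with red label, 60 mm wide, 170 mm tall, standing; origin under its centre.
- rule: Bystander: flat steel rule, 150 x 25 x 4 mm, lying; origin at the centre of its underside.
- wrench: Bystander: wrench 170 mm long, lying along its x; origin in its middle, on the bench.
- offcut: Bystander: steel tube offcut, 31 mm wide, 45 mm tall, standing; origin under its centre.
- vblock: Bystander: steel V-block, 60 x 45 x 34 mm; origin at the centre of its underside.
- diestock: Bystander: die stock, a 60 mm aluminium ring with two dark handles, 254 mm long over all, 14 mm high; origin under its centre.
- brush: Bystander: brush 180 mm long, lying along its x; origin in its middle, on the bench.

How it is judged:
By the outcome, as a careful person would: the job done as asked, in the order asked, and still so for the second after the job is handed in, with the robot touching nothing.
It also fails if it takes over 72 s, if anything falls off the work surface, if the arm or the gripper's body presses on something with over 40 N, if the wrist force passes 120 N, or if a joint passes its speed limit or range.

ROBOT

A 6-joint arm with a two-finger parallel gripper is mounted at the origin on the work surface. World frame = base frame: x ahead of the robot, y to its left, z up, the work surface at z = 0. Lengths are in m, angles in rad, forces in N, time in s.
With the tool pointing down it reaches from about 0.15 to 0.775 m from the base axis. Payload 6.1 kg.
Tool frame: the origin (TCP) lies at the very end of the fingers, on their centre line; the grasp point (between the pads) lies 19 mm behind it; z points along the fingers, x is the direction in which the jaws open and shut, and the axes are right-handed (so a half turn about z gives the same grasp; the last joint's range is limited). The gripper opens to 85 mm and grips with 20 to 120 N. Pads are 22 mm wide; open, the fingers measure 114 mm over their backs; the gripper's body (76 mm by 85 mm) begins 54 mm behind the grasp point. The pads swing forward as they close: fully open they stand 13 mm farther back than shut.
Start: joints at [1.264, 0.126, -0.04, 1.405, 0, 1.571], TCP at [0.159, 0.5, 0.203] pointing down, gripper open.
Joint ranges: [-2.72, 2.72], [-0.95, 1.95], [-1.27, 1.35], [-1.78, 2.02], [-1.46, 1.47], [-3.14, 3.14]. Speed limits (rad/s): [2.39, 2.39, 3.01, 3.14, 3.14, 3.14].

INTERFACE

Orientations are given as a unit quaternion [w, x, y, z].
In Python, from bench import env gives the robot as it stands.
- The arm moves only by the tool step_arm, never from a script. Its arguments are lists of equal length, an entry for each row: "linear": the shift along the tool's x, y, z in mm, a list of three; "dr": the turn, a rotation vector about the tool's x, y, z in rad, a list of three. In form: {"linear": [[dx, dy, dz], ...], "dr": [[ax, ay, az], ...]}. A call has 1 to 10 rows; each row shifts and turns the commanded pose from where the row before left it, along the tool's axes as they then stand; what a row does not reach is not made up. A row lasts 1/12 s, in which the tool goes at most 41.7 mm and 7.16 degrees, less where a joint would pass 70% of its speed; a pose out of reach is approached as far as the arm can. A call with a gripper value outside its range is refused whole. "fingers" is the closure in counts, from 0 (fully open) to 255 (shut), set as the call begins (left out, the last holds). The fingers move at their own pace and stop on an object; "grip_force" is the grip in N (left out, the last holds). Time passes only in rows, so rows that do not move let the fingers close. It gives the time, the measured TCP pose, the force and the opening at its end, in the units of the state.
- env.observe(): the state, without advancing time (a new reading comes with each control period).
- env.read_camera(name): name is "scene" or "top" or "wrist"; returns (picture, depth): 400x640x3 uint8, red, green, blue; 400x640 float32, m along the optical axis (not along the pixel's ray), 0 where there is no reading.
- env.camera_params(name): a dict with "K" (3x3 intrinsics, pixels), "xyz" and "attitude" of the camera in the world. Camera axes: x right, y up, looking along -z (the intrinsics and any distortion apply to the point x, -y, -z); pixel columns grow to the right and rows downward; lengths in m; the calibration is good to about 2 mm. A picture is of the moment at which its call begins: read the wrist's pose just before it. camera_params takes no time and is no camera call; for the wrist camera it gives the pose at the moment of the call.
- env.close_job(): hands the job in, once; it reports no verdict.
Trained networks look in the newest picture that a camera, given by its name, has taken for a name from the list of things; names that differ only in an ending like _2 or _b are one class to them, and where a whole thing is asked for, a point or a joint stands for the part that bears it (a point fixed in the world has none). Each returns a list of dicts, best first, with "conf" (0 to 1); they miss things now and then, are a little off and sometimes report something else, mostly with a low value. They report only what shows in the picture. A call takes as long as a camera call.
- env.search_frame(camera, label): "position" ([x, y, z] in m, in world coordinates, good to about 4 mm: the middle of the surface that is visible of it).
- env.spot_point(camera, label): "position" ([x, y, z] in m, in world coordinates, good to about 4 mm: a listed point, or the origin of a listed thing).
The state is a dict: "time_s": time; "q": joint angles; "joint_vel": joint speeds; "joint_efforts": joint torques, N m; "tcp_pos": TCP position; "tcp_rot": TCP orientation; "contact_force": force on the tool from outside, world axes, zero at the start; "torque": the same for the moment, N m; "opening": finger opening in m.
Only numpy, scipy, OpenCV 4.12 (cv2) and the standard library are available. Lean on these libraries where they do the work, as an engineer would, in place of code of your own. Each camera call takes 0.05 s, during which the arm holds its last target. There are 200 camera calls.

## Working session

There is one attempt and no reset: what is moved stays moved. The work goes in short steps, Python scripts to look and compute and a tool call to move; the robot and the scene stay as the last step left them, time stands still between calls to the robot, and variables do not carry over. Pictures are saved under pics/ and viewed, about 8 in all and at most 12, crops included, and the job is handed in when it is done.

Besides the shell and the picture viewer there is one more tool, called by a JSON object that holds its "fn" and its "kwargs". step_arm: Moves the arm, as the interface text tells. Its arguments: {"type":"object","properties":{"linear":{"type":"array","items":{"type":"array","items":{"type":"number"}}},"dr":{"type":"array","items":{"type":"array","items":{"type":"number"}}},"fingers":{"type":"number"},"grip_force":{"type":"number"}},"required":["linear","dr"]}

```bash
ls; mkdir -p pics; cat > h.py <<'E'
import numpy as np, cv2
from bench import env
from scipy.spatial.transform import Rotation as R
def Rq(q): return R.from_quat([q[1],q[2],q[3],q[0]])
def save(n,im): cv2.imwrite(f'pics/{n}.png',im[:,:,::-1])
def cam(c):
    p=env.camera_params(c); return np.array(p['K']),np.array(p['xyz']),Rq(p['attitude']).as_matrix(),p
def cloud(c,d):
    K,t,M,_=cam(c); v,u=np.mgrid[0:d.shape[0],0:d.shape[1]]
    P=np.stack([(u-K[0,2])/K[0,0]*d,-(v-K[1,2])/K[1,1]*d,-d],-1); return P@M.T+t
def st():
    s=env.observe(); print('t',round(s['time_s'],2),'tcp',np.round(s['tcp_pos'],4),'q',np.round(s['q'],2),'F',np.round(s['contact_force'],1),'open',round(s['opening'],4)); print('R\n',np.round(Rq(s['tcp_rot']).as_matrix(),3)); return s
E
python3 - <<'E'
from h import *
st()
ims=[]
for c in ['scene','top']:
    im,d=env.read_camera(c); save(c,im); np.savez(c,im=im,d=d,P=cloud(c,d)); print(c,env.camera_params(c))
    for l in ['tray','knob','marker','bore_in','bore_out','clamp_jammed','clamp_clear','slug','rod','rod_tip','rest','track','oil','rule','wrench','offcut','vblock','diestock','brush']:
        if c=='top' and l in ('rule','wrench','brush','offcut','vblock','diestock'): pass
        print(l,[(np.round(r['position'],3).tolist(),round(r['conf'],2)) for r in env.spot_point(c,l)[:2]])
E
```

```text
pics
t 0.0 tcp [0.1584 0.5001 0.2018] q [ 1.26  0.13 -0.04  1.41 -0.    1.57] F [-0.   0.3 -0.3] open 0.0855
R
 [[ 0.302  0.953 -0.   ]
 [ 0.953 -0.302 -0.002]
 [-0.002  0.    -1.   ]]
scene {'K': array([[425.53071921,   0.        , 320.60923478],
       [  0.        , 425.53071921, 195.93109364],
       [  0.        ,   0.        ,   1.        ]]), 'xyz': array([0.9619961 , 0.35275892, 0.91351235]), 'attitude': array([0.43541447, 0.11849143, 0.24740169, 0.85741846])}
tray [([0.465, 0.1, 0.025], 0.71)]
knob [([0.455, 0.157, 0.072], 0.8), ([0.463, 0.103, 0.023], 0.73)]
marker []
bore_in []
bore_out [([0.543, 0.069, 0.075], 0.66), ([0.62, 0.04, 0.002], 0.56)]
clamp_jammed [([0.544, 0.044, -0.003], 0.81)]
clamp_clear [([0.511, -0.314, 0.001], 0.68), ([0.618, 0.042, -0.0], 0.59)]
slug [([0.54, 0.058, 0.077], 0.56)]
rod [([0.513, -0.313, 0.048], 0.54)]
rod_tip [([0.648, -0.3, 0.05], 0.84), ([0.544, 0.011, 0.078], 0.61)]
rest [([0.511, -0.313, 0.001], 0.67)]
track [([0.573, 0.116, -0.001], 0.97), ([0.617, 0.04, 0.001], 0.58)]
oil [([0.762, -0.107, 0.0], 0.66), ([0.461, 0.101, 0.025], 0.3)]
[... 844 characters left out ...]
1], 0.6), ([0.632, 0.415, 0.002], 0.37)]
clamp_clear [([0.618, 0.041, 0.005], 0.89), ([0.388, -0.203, 0.0], 0.7)]
slug [([0.65, -0.292, 0.049], 0.71), ([0.543, 0.063, 0.072], 0.4)]
rod [([0.516, -0.31, 0.048], 0.56), ([0.384, 0.35, 0.001], 0.35)]
rod_tip [([0.647, -0.293, 0.051], 0.92)]
rest [([0.514, -0.315, -0.001], 0.56)]
track []
oil [([0.761, -0.108, -0.001], 0.98)]
rule [([0.698, -0.14, 0.001], 0.7), ([0.422, -0.067, 0.002], 0.67)]
wrench [([0.389, -0.2, -0.001], 0.91)]
offcut [([0.702, -0.138, -0.001], 0.44)]
vblock [([0.372, 0.032, 0.0], 0.65), ([0.512, -0.313, 0.003], 0.59)]
diestock [([0.635, 0.415, 0.002], 0.8)]
brush [([0.385, 0.348, -0.003], 0.97), ([0.631, 0.415, 0.003], 0.74)]
```

View pics/top.png

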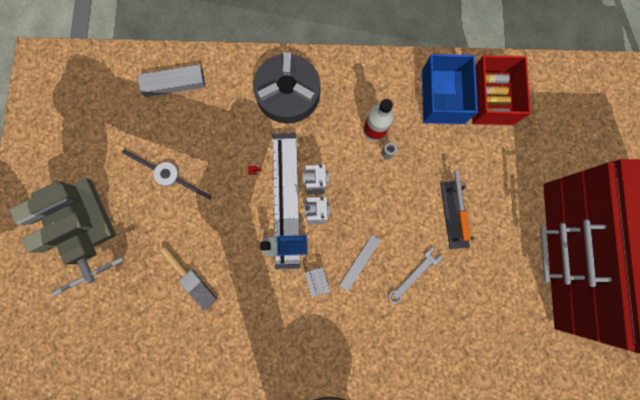

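View pics/scene.png

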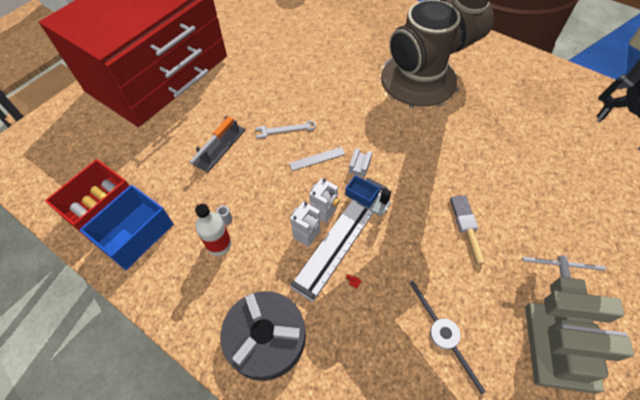

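```bash
python3 - <<'E'
from h import *
from scipy.ndimage import label
def med(n,P,m):
    L,k=label(m)
    for i in range(1,k+1):
        q=P[L==i]
        if len(q)>15: 
            q=q[np.isfinite(q).all(1)]
            c=cv2.minAreaRect(q[:,:2].astype(np.float32)*1000)
            print(n,len(q),np.round(q.mean(0),4),'rect',np.round(c[0],1),np.round(c[1],1),round(c[2],1),'z',np.round(np.percentile(q[:,2],[5,95]),3))
for c in ['top','scene']:
    f=np.load(c+'.npz'); im,P,d=f['im'].astype(int),f['P'],f['d']
    r,g,b=im[...,0],im[...,1],im[...,2]; ok=(d>0)&(P[...,0]<0.9)
    print(c)
    med('red',P,ok&(r>120)&(g<70)&(b<70)&(P[...,1]>0.1))
    med('orange',P,ok&(r>150)&(g>60)&(g<160)&(b<80)&(P[...,1]<-0.2))
    med('blue',P,ok&(b>100)&(r<80)&(b>g+30))
    med('knobtop',P,ok&(P[...,2]>0.08)&(P[...,2]<.1)&(P[...,1]>0.11)&(P[...,1]<.22))
    med('clamptop',P,ok&(P[...,2]>0.085)&(P[...,2]<.12)&(P[...,1]>-0.02)&(P[...,1]<.1))
    med('shaft/rod',P,ok&(P[...,2]>0.045)&(P[...,2]<.075)&(P[...,1]<-0.25))
E
```

```text
top
red 57 [0.6506 0.2042 0.011 ] rect [650.3 199. ] [18.1 32.4] 5.6 z [0.006 0.022]
orange 33 [ 0.8718 -0.4819  0.0664] rect [ 866.9 -498.3] [55.  66.1] 89.9 z [-0.001  0.084]
orange 22 [ 0.8873 -0.3843  0.0522] rect [ 882.8 -379.4] [12.9 41.9] 40.8 z [0.038 0.081]
orange 89 [ 0.8669 -0.4316  0.0302] rect [ 874.4 -430.7] [32.7 36.9] 2.6 z [0.026 0.034]
orange 100 [ 0.8376 -0.4193  0.0413] rect [ 835.1 -405. ] [24.2 87.7] 14.5 z [0.036 0.045]
orange 220 [ 0.5131 -0.3122  0.0567] rect [ 515.7 -323.9] [73.9 43.9] 5.3 z [0.037 0.062]
blue 1602 [ 0.8311 -0.2953  0.0317] rect [ 840.8 -289. ] [118.2 110.6] 0.1 z [0.004 0.081]
blue 211 [0.4668 0.0961 0.0385] rect [460.9  98.2] [49.  70.4] 1.2 z [0.024 0.059]
knobtop 82 [0.4551 0.1544 0.0889] rect [455.  155.5] [17.8 20.4] 1.8 z [0.084 0.092]
clamptop 506 [0.6144 0.0433 0.0958] rect [615.2  43.8] [52.7 57.9] 1.3 z [0.087 0.102]
clamptop 509 [0.5395 0.0392 0.0968] rect [540.8  40.2] [52.6 57.3] 1.7 z [0.087 0.108]
shaft/rod 203 [ 0.8478 -0.3396  0.0609] rect [ 845.9 -339.6] [107.3   3.6] 0.6 z [0.046 0.074]
shaft/rod 450 [ 0.8154 -0.3888  0.0
[... 2363 characters left out ...]
 [52.  36.3] [ 42.2 145.1] 51.6 z [0.087 0.118]
clamptop 501 [0.5458 0.0414 0.0967] rect [543.8  40. ] [52.9 59.9] 0.4 z [0.087 0.109]
clamptop 540 [0.6202 0.045  0.0956] rect [618.2  43.5] [53.1 60.3] 4.2 z [0.086 0.103]
shaft/rod 1403 [ 0.4953 -0.55    0.0607] rect [ 513.6 -577.5] [214.1 440.9] 54.2 z [0.047 0.073]
shaft/rod 434 [ 0.5555 -0.3047  0.0557] rect [ 564.9 -305.7] [170.8  38.4] 6.4 z [0.048 0.062]
shaft/rod 496 [ 0.8397 -0.4645  0.0603] rect [ 845.  -426.8] [109.2  96.6] 0.2 z [0.047 0.074]
shaft/rod 269 [ 0.8437 -0.3654  0.0657] rect [ 843.3 -365.1] [  6.7 113.4] 89.5 z [0.057 0.074]
shaft/rod 488 [ 0.8371 -0.3335  0.0605] rect [ 824.4 -323.9] [ 69.9 140.1] 52.0 z [0.047 0.074]
```

```bash
cat >> h.py <<'E'
def plan(xyz,ang,n,pos=None,rot=None):
    """rows (tool frame) to reach xyz with tool down, tool-x at world yaw ang"""
    s=env.observe(); p=np.array(s['tcp_pos'] if pos is None else pos); M=Rq(s['tcp_rot']).as_matrix() if rot is None else rot
    c,sn=np.cos(ang),np.sin(ang); T=np.array([[c,sn,0],[sn,-c,0],[0,0,-1.]])
    w=R.from_matrix(M.T@T).as_rotvec()/n; d=(np.array(xyz)-p)/n; L=[]
    for i in range(n):
        L.append(np.round(M.T@d*1000,1).tolist()); M=M@R.from_rotvec(w).as_matrix()
    print('plan',L,'dr',np.round(w,4).tolist())
E
python3 - <<'E'
from h import *
for c in ['top','scene']:
    f=np.load(c+'.npz'); P=f['P']
    m=(f['d']>0)&(P[...,2]>0.009)&(P[...,2]<.019)&(P[...,0]>.37)&(P[...,0]<.77)&(P[...,1]>.07)&(P[...,1]<.175)
    q=P[m][:,:2]; 
    # centreline per x-bin
    B=[];
    for x in np.arange(.50,.74,.01):
        y=q[(abs(q[:,0]-x)<.005)][:,1]
        if len(y)>8: B.append((x,np.percentile(y,3),np.percentile(y,97)))
    B=np.array(B); print(c,'lo',np.polyfit(B[:,0],B[:,1],1),'hi',np.polyfit(B[:,0],B[:,2],1),cv2.minAreaRect(q.astype(np.float32)*1000))
plan([.458,.155,.2],.04,10)
E
```

```text
top lo [0.05425673 0.05689807] hi [0.05376324 0.11395133] ((571.1422119140625, 116.8492202758789), (337.2873229980469, 60.84304428100586), 2.7868635654449463)
scene lo [0.05424858 0.05732378] hi [0.05437397 0.11373455] ((581.1468505859375, 122.34352111816406), (82.38612365722656, 329.6131896972656), 89.78524780273438)
plan [[-23.9, 39.0, 0.3], [-19.0, 41.6, 0.3], [-13.7, 43.6, 0.3], [-8.3, 45.0, 0.3], [-2.8, 45.6, 0.3], [2.8, 45.6, 0.3], [8.4, 44.9, 0.3], [13.8, 43.6, 0.3], [19.0, 41.6, 0.3], [24.0, 38.9, 0.3]] dr [-0.0, 0.0, 0.1224]
```

{"fn": "step_arm", "kwargs": {"linear": [[-21, 34, 0], [-17, 36, 0], [-12, 38, 0], [-7, 39, 0], [-2, 40, 0], [2, 40, 0], [7, 39, 0], [12, 38, 0], [17, 36, 0], [21, 34, 0]], "dr": [[0, 0, 0.121], [0, 0, 0.121], [0, 0, 0.121], [0, 0, 0.121], [0, 0, 0.121], [0, 0, 0.121], [0, 0, 0.121], [0, 0, 0.121], [0, 0, 0.121], [0, 0, 0.121]]}}

```text
time_s: 2.83
tcp_pos: [0.4222, 0.199, 0.2029]
tcp_rot: [-0.0, 1.0, 0.024, 0.0]
contact_force: [0.9, 1.0, -0.7]
opening: 0.0855
```

```bash
python3 - <<'E'
from h import *
st(); im,d=env.read_camera('wrist'); save('w1',im); np.savez('w1',im=im,d=d,P=cloud('wrist',d)); print(env.camera_params('wrist'))
for l in ['knob','tray','bore_out','slug','marker','clamp_jammed']: print(l,[(np.round(r['position'],4).tolist(),round(r['conf'],2)) for r in env.spot_point('wrist',l)[:2]])
plan([.459,.155,.11],.054,4)
E
```

```text
t 2.83 tcp [0.4222 0.199  0.2029] q [ 0.44  0.01 -0.16  1.4   0.    1.96] F [ 0.9  1.  -0.7] open 0.0855
R
 [[ 0.999  0.048  0.001]
 [ 0.048 -0.999  0.   ]
 [ 0.001 -0.    -1.   ]]
{'K': array([[300.89284985,   0.        , 321.58480294],
       [  0.        , 300.89284985, 201.94439972],
       [  0.        ,   0.        ,   1.        ]]), 'xyz': array([0.42419154, 0.27068279, 0.37359947]), 'attitude': array([ 0.98843311, -0.15057926, -0.00427226,  0.01753926])}
knob [([0.4559, 0.156, 0.07], 0.96), ([0.7038, -0.1387, 0.0016], 0.44)]
tray [([0.4598, 0.0997, 0.0251], 0.72)]
bore_out [([0.5397, 0.0684, 0.0746], 0.83)]
slug [([0.461, 0.0954, 0.0245], 0.61)]
marker [([0.6509, 0.1898, 0.0018], 0.62)]
clamp_jammed [([0.5435, 0.0406, -0.0002], 0.75), ([0.3761, 0.0325, 0.0018], 0.38)]
plan [[8.9, 12.1, 23.2], [9.0, 12.1, 23.2], [9.0, 12.1, 23.2], [9.0, 12.1, 23.2]] dr [-0.0001, 0.0, 0.0005]
```

View pics/w1.png

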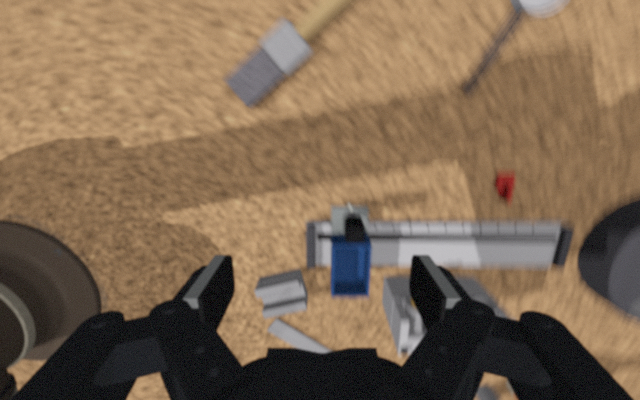

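{"fn": "step_arm", "kwargs": {"linear": [[11, 15, 20], [11, 15, 20], [11, 15, 20], [0, 0, 29], [0, 0, 29], [0, 0, 28], [0, 0, 0]], "dr": [[0, 0, -0.002], [0, 0, -0.002], [0, 0, -0.002], [0, 0, 0], [0, 0, 0], [0, 0, 0], [0, 0, 0]]}}

```text
time_s: 3.77
tcp_pos: [0.4524, 0.1576, 0.0516]
tcp_rot: [0.001, 0.999, 0.031, -0.004]
contact_force: [-0.9, -0.8, -1.0]
opening: 0.0851
```

{"fn": "step_arm", "kwargs": {"linear": [[0, 0, 0], [0, 0, 0], [0, 0, 0], [0, 0, 0], [0, 0, 0], [0, 0, 0], [0, 0, 0], [0, 0, 0]], "dr": [[0, 0, 0], [0, 0, 0], [0, 0, 0], [0, 0, 0], [0, 0, 0], [0, 0, 0], [0, 0, 0], [0, 0, 0]], "fingers": 255, "grip_force": 30}}

```text
time_s: 4.43
tcp_pos: [0.4574, 0.158, 0.0579]
tcp_rot: [-0.001, 1.0, 0.03, 0.001]
contact_force: [-1.6, 0.5, 6.1]
opening: 0.0182
```

```bash
python3 - <<'E'
from h import *
st(); im,d=env.read_camera('wrist'); save('w2',im); np.savez('w2',im=im,d=d,P=cloud('wrist',d))
for l in ['knob','tray','bore_out','slug','marker','clamp_jammed']: print(l,[(np.round(r['position'],4).tolist(),round(r['conf'],2)) for r in env.spot_point('wrist',l)[:2]])
for n in ['w1','w2','top','scene']:
    f=np.load(n+'.npz'); i=f['im'].astype(int);P=f['P']; r,g,b=i[...,0],i[...,1],i[...,2]
    m=(f['d']>0)&(P[...,1]>.02)&(P[...,1]<.1)&(P[...,0]>.5)&(P[...,0]<.66)&(P[...,2]>.06)&(P[...,2]<.09)
    print(n,m.sum()); mb=m&(r>b+50)
    if mb.sum()>3: print('brass',mb.sum(),P[mb].mean(0),P[mb].min(0),P[mb].max(0))
E
```

```text
t 4.43 tcp [0.4574 0.158  0.0579] q [ 0.33  0.09 -0.4   1.08  0.    1.84] F [-1.6  0.5  6.1] open 0.0182
R
 [[ 0.998  0.06   0.002]
 [ 0.06  -0.998  0.001]
 [ 0.002 -0.001 -1.   ]]
knob [([0.4565, 0.1551, 0.0692], 0.59)]
tray [([0.4618, 0.0972, 0.0259], 0.67)]
bore_out [([0.4578, 0.0956, 0.023], 0.74), ([0.5427, 0.0691, 0.0744], 0.7)]
slug []
marker [([0.6517, 0.1924, 0.0009], 0.83)]
clamp_jammed [([0.4588, 0.1544, 0.0692], 0.58)]
w1 1024
brass 61 [0.62682822 0.06125015 0.07902631] [0.53459738 0.05989468 0.06097035] [0.64585502 0.06481554 0.08976196]
w2 370
brass 22 [0.56944764 0.06792117 0.07525189] [0.53394187 0.06682007 0.06084708] [0.6425548  0.06927033 0.08197989]
top 297
brass 23 [0.53707319 0.07347885 0.0818302 ] [0.52951111 0.07097839 0.07514754] [0.54588102 0.07597887 0.08664865]
scene 527
brass 39 [0.54258733 0.07393662 0.07925943] [0.52850601 0.06785321 0.06713704] [0.55067393 0.07783631 0.08457869]
```

{"fn": "step_arm", "kwargs": {"linear": [[5, 0, 0], [12, 0, 0], [12, 0, 0], [12, 0, 0], [12, 0, 0], [12, 0.5, 0], [9, 0, 0], [5, 0, 0], [0, 0, 0], [0, 0, 0]], "dr": [[0, 0, 0], [0, 0, 0], [0, 0, 0], [0, 0, 0], [0, 0, 0], [0, 0, 0], [0, 0, 0], [0, 0, 0], [0, 0, 0], [0, 0, 0]]}}

```text
time_s: 5.62
tcp_pos: [0.5375, 0.1623, 0.058]
tcp_rot: [-0.001, 1.0, 0.03, 0.002]
contact_force: [3.5, 1.0, 5.4]
opening: 0.0184
```

```bash
python3 - <<'E'
from h import *
st(); im,d=env.read_camera('wrist'); save('w3',im); np.savez('w3',im=im,d=d,P=cloud('wrist',d))
ex=np.array([.9985,.054]);ey=np.array([-.054,.9985])
for c in ['wrist','scene']:
  if c=='scene': im,d=env.read_camera(c); np.savez('scene2',im=im,d=d,P=cloud(c,d)); save('scene2',im[60:330,150:510].repeat(2,0).repeat(2,1))
  for l in ['tray','bore_out','slug','marker']: print(c,l,[(np.round(r['position'],4).tolist(),round(float(ex@r['position'][:2]),4),round(r['conf'],2)) for r in env.spot_point(c,l)[:2]])
E
```

```text
t 5.62 tcp [0.5375 0.1623 0.058 ] q [ 0.29  0.23 -0.24  1.1   0.    1.8 ] F [3.5 1.  5.4] open 0.0184
R
 [[ 0.998  0.06   0.003]
 [ 0.06  -0.998  0.001]
 [ 0.004 -0.001 -1.   ]]
wrist tray [([0.5413, 0.1038, 0.0231], 0.5461, 0.55)]
wrist bore_out []
wrist slug []
wrist marker [([0.6516, 0.1922, 0.0025], 0.661, 0.74)]
scene tray [([0.5388, 0.1059, 0.0222], 0.5437, 0.76)]
scene bore_out [([0.5451, 0.0727, 0.0753], 0.5482, 0.74)]
scene slug [([0.5428, 0.0578, 0.074], 0.5451, 0.48)]
scene marker [([0.6492, 0.1881, 0.0001], 0.6584, 0.7), ([0.5104, -0.3135, 0.0007], 0.4927, 0.39)]
```

View pics/w3.png

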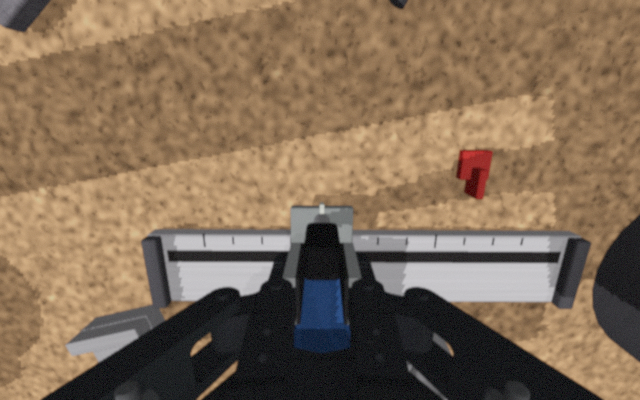

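View pics/scene2.png

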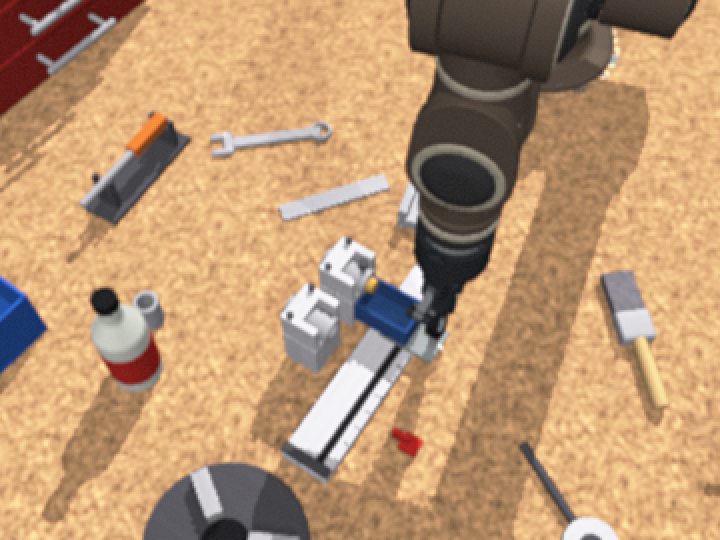

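{"fn": "step_arm", "kwargs": {"linear": [[0, 0, 0], [0, 0, 0], [0, 0, 0], [0, 0, 0], [0, 0, -10], [0, 0, -30], [0, 0, -40], [0, 0, -40], [0, 0, -25], [0, 0, 0]], "dr": [[0, 0, 0], [0, 0, 0], [0, 0, 0], [0, 0, 0], [0, 0, 0], [0, 0, 0], [0, 0, 0], [0, 0, 0], [0, 0, 0], [0, 0, 0]], "fingers": 0}}

```text
time_s: 6.95
tcp_pos: [0.5378, 0.1625, 0.2088]
tcp_rot: [-0.001, 1.0, 0.03, 0.005]
contact_force: [-0.1, 0.7, -0.5]
opening: 0.0853
```

```bash
python3 - <<'E'
from h import *
st(); plan([.52,-.30,.2],-1.452,14)
im,d=env.read_camera('wrist'); save('w4',im); np.savez('w4',im=im,d=d,P=cloud('wrist',d))
ex=np.array([.9985,.054])
for l in ['knob','tray','bore_out','slug','marker']: print(l,[(np.round(r['position'],4).tolist(),round(float(ex@r['position'][:2]),4),round(r['conf'],2)) for r in env.spot_point('wrist',l)[:2]])
E
```

```text
t 6.95 tcp [0.5378 0.1625 0.2088] q [ 0.29  0.19  0.05  1.42 -0.    1.8 ] F [-0.1  0.7 -0.5] open 0.0853
R
 [[ 0.998  0.06   0.009]
 [ 0.06  -0.998  0.003]
 [ 0.009 -0.002 -1.   ]]
plan [[-3.3, 32.9, 0.5], [0.3, 33.1, 0.5], [3.9, 32.8, 0.6], [7.4, 32.2, 0.6], [10.8, 31.2, 0.6], [14.1, 29.9, 0.6], [17.3, 28.2, 0.6], [20.2, 26.2, 0.6], [22.9, 23.8, 0.6], [25.3, 21.2, 0.7], [27.5, 18.4, 0.7], [29.3, 15.3, 0.7], [30.8, 12.1, 0.6], [31.9, 8.7, 0.6]] dr [-0.0006, -0.0004, 0.108]
knob [([0.5387, 0.1596, 0.0695], 0.5465, 0.79)]
tray [([0.5397, 0.1034, 0.0244], 0.5445, 0.59)]
bore_out [([0.5407, 0.0703, 0.0753], 0.5437, 0.69)]
slug [([0.5414, 0.0634, 0.0701], 0.544, 0.51)]
marker [([0.6522, 0.1896, 0.002], 0.6615, 0.98)]
```

{"fn": "step_arm", "kwargs": {"linear": [[-3, 33, 0], [0, 33, 0], [4, 33, 0], [7, 32, 0], [11, 31, 0], [14, 30, 0], [17, 28, 0], [20, 26, 0], [23, 24, 0], [25, 21, 0]], "dr": [[0, 0, 0.108], [0, 0, 0.108], [0, 0, 0.108], [0, 0, 0.108], [0, 0, 0.108], [0, 0, 0.108], [0, 0, 0.108], [0, 0, 0.108], [0, 0, 0.108], [0, 0, 0.108]]}}

```text
time_s: 8.08
tcp_pos: [0.5214, -0.1689, 0.2003]
tcp_rot: [0.0, 0.871, -0.491, -0.001]
contact_force: [1.0, 0.5, -0.5]
opening: 0.0852
```

{"fn": "step_arm", "kwargs": {"linear": [[27, 18, 0], [29, 15, 0], [31, 12, 0], [32, 9, 0], [0, 0, 0], [0, 0, 0]], "dr": [[0, 0, 0.108], [0, 0, 0.108], [0, 0, 0.108], [0, 0, 0.108], [0, 0, 0], [0, 0, 0]]}}

```text
time_s: 8.58
tcp_pos: [0.5164, -0.3002, 0.1997]
tcp_rot: [0.0, 0.747, -0.665, -0.002]
contact_force: [0.1, -0.6, 0.4]
opening: 0.0854
```

```bash
python3 - <<'E'
from h import *
st()
im,d=env.read_camera('wrist'); save('w5',im); P=cloud('wrist',d); np.savez('w5',im=im,d=d,P=P)
for l in ['rod','rod_tip','rest']: print(l,[(np.round(r['position'],4).tolist(),round(r['conf'],2)) for r in env.spot_point('wrist',l)[:2]])
i=im.astype(int); r,g,b=i[...,0],i[...,1],i[...,2]
m=(d>0)&(r>b+70)&(r>g+40)&(P[...,2]>.05)&(P[...,2]<.07)&(P[...,1]<-.2)&(P[...,1]>-.4)&(P[...,0]<.6)
q=P[m]; print(m.sum(),q.mean(0),cv2.minAreaRect(q[:,:2].astype(np.float32)*1000))
E
```

```text
t 8.58 tcp [ 0.5164 -0.3002  0.1997] q [-0.53  0.27  0.13  1.43  0.    2.5 ] F [ 0.1 -0.6  0.4] open 0.0854
R
 [[ 0.116 -0.993 -0.003]
 [-0.993 -0.116  0.002]
 [-0.002  0.002 -1.   ]]
rod [([0.5129, -0.317, 0.0491], 0.77)]
rod_tip []
rest [([0.5109, -0.3074, 0.0048], 0.68)]
1028 [ 0.51681845 -0.30928299  0.05900554] ((515.560302734375, -309.7613525390625), (69.19319915771484, 17.271196365356445), 6.887861251831055)
```

View pics/w5.png

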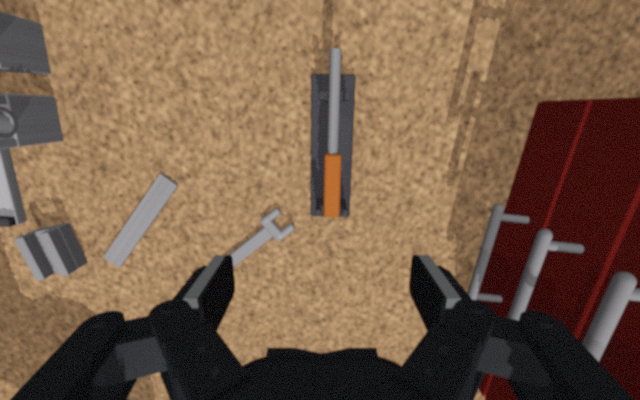

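{"fn": "step_arm", "kwargs": {"linear": [[5, -2, 20], [5, -2, 30], [0, 0, 30], [0, 0, 30], [0, 0, 30], [0, 0, 15], [0, 0, 8], [0, 0, 5], [0, 0, 0], [0, 0, 0]], "dr": [[0, 0, 0], [0, 0, 0], [0, 0, 0], [0, 0, 0], [0, 0, 0], [0, 0, 0], [0, 0, 0], [0, 0, 0], [0, 0, 0], [0, 0, 0]]}}

```text
time_s: 9.62
tcp_pos: [0.5233, -0.3084, 0.0348]
tcp_rot: [-0.0, 0.748, -0.664, 0.001]
contact_force: [0.4, 0.1, 0.7]
opening: 0.0854
```

```bash
python3 - <<'E'
from h import *
st()
E
```

```text
t 9.62 tcp [ 0.5233 -0.3084  0.0348] q [-0.53  0.33 -0.16  1.08  0.    2.49] F [0.4 0.1 0.7] open 0.0854
R
 [[ 0.119 -0.993  0.001]
 [-0.993 -0.119 -0.001]
 [ 0.001 -0.001 -1.   ]]
```

{"fn": "step_arm", "kwargs": {"linear": [[1, 0, 3], [0, 0, 0], [0, 0, 0], [0, 0, 0], [0, 0, 0], [0, 0, 0], [0, 0, 0], [0, 0, 0], [0, 0, 0], [0, 0, 0]], "dr": [[0, 0, 0], [0, 0, 0], [0, 0, 0], [0, 0, 0], [0, 0, 0], [0, 0, 0], [0, 0, 0], [0, 0, 0], [0, 0, 0], [0, 0, 0]], "fingers": 255, "grip_force": 60}}

```text
time_s: 10.45
tcp_pos: [0.5226, -0.3094, 0.0306]
tcp_rot: [0.0, 0.748, -0.664, -0.0]
contact_force: [0.6, -0.2, -0.3]
opening: -0.0002
```

```bash
python3 - <<'E'
from h import *
st()
E
```

```text
t 10.45 tcp [ 0.5226 -0.3094  0.0306] q [-0.53  0.33 -0.16  1.08 -0.    2.49] F [ 0.6 -0.2 -0.3] open -0.0002
R
 [[ 0.119 -0.993 -0.   ]
 [-0.993 -0.119  0.   ]
 [-0.     0.    -1.   ]]
```

```bash
python3 - <<'E'
from h import *
im,d=env.read_camera('wrist'); P=cloud('wrist',d); np.savez('w6',im=im,d=d,P=P)
a,da=env.read_camera('scene'); Pa=cloud('scene',da); np.savez('s6',im=a,d=da,P=Pa)
for c,P,im,d in (('w',P,im,d),('s',Pa,a,da)):
    i=im.astype(int); r,g,b=i[...,0],i[...,1],i[...,2]
    m=(d>0)&(r>b+70)&(r>g+40)&(P[...,2]>.03)&(P[...,2]<.12)&(P[...,1]<-.2)&(P[...,1]>-.4)&(P[...,0]<.6)
    q=P[m]; print(c,m.sum(),q.mean(0) if len(q) else '', cv2.minAreaRect(q[:,:2].astype(np.float32)*1000) if len(q) else '')
print([(l,env.spot_point('scene',l)[:1]) for l in ['rod_tip','rod']])
v=np.full((400,800,3),0,np.uint8); v[:,:440]=im[:,100:540]; v[:,440:]=cv2.resize(a[60:260,120:300],(360,400)); save('c6',v)
E
```

```text
w 1145 [ 0.54116854 -0.308095    0.05838728] ((515.7002563476562, -310.7819519042969), (69.37857818603516, 17.233257293701172), 6.012426853179932)
s 150 [ 0.52010676 -0.3056934   0.05617702] ((528.7052612304688, -307.7294921875), (19.244571685791016, 101.27461242675781), 88.25191497802734)
[('rod_tip', [{'position': [0.6489, -0.2984, 0.0478], 'conf': 0.88}]), ('rod', [{'position': [0.5127, -0.311, 0.0473], 'conf': 0.72}])]
```

View pics/c6.png

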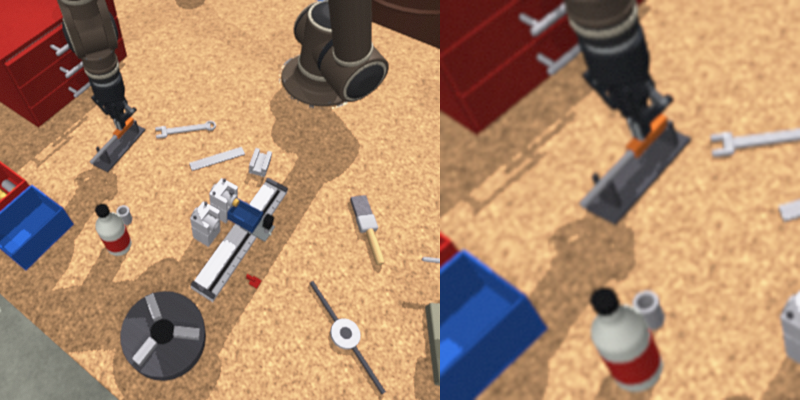

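```bash
python3 - <<'E'
from h import *
save('w6',np.load('w6.npz')['im'])
E
```

```text
(no output)
```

View pics/w6.png

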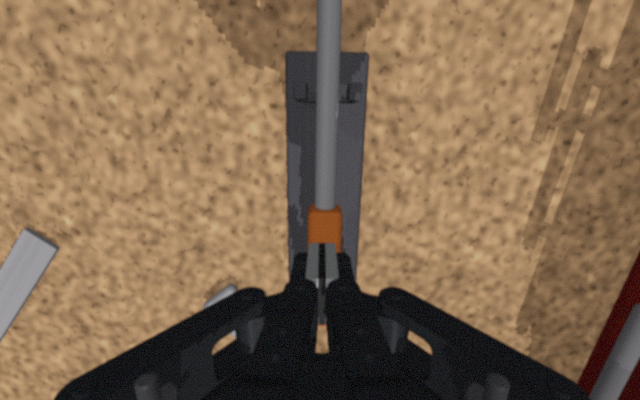

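```bash
python3 - <<'E'
from h import *
f=np.load('w6.npz'); P=f['P'];im=f['im']
for v in range(200,330,8): print(v,[ (u,np.round(P[v,u]*1000).astype(int).tolist()) for u in (304,313,322,331,340,349)])
f=np.load('s6.npz');P=f['P'];print(f['d'][f['d']>0].min())
# points above rod, scene view: gripper lowest pts near tcp
m=(abs(P[...,0]-.5226)<.05)&(abs(P[...,1]+.3094)<.05)&(P[...,2]>.03)&(P[...,2]<.1)
u=np.argwhere(m); print(len(u))
for a in u[::12]: print(a,np.round(P[a[0],a[1]]*1000).astype(int),f['im'][a[0],a[1]])
E
```

```text
200 [(304, [539, -295, 7]), (313, [540, -301, 8]), (322, [554, -305, 55]), (331, [555, -310, 55]), (340, [542, -319, 8]), (349, [543, -325, 8])]
208 [(304, [533, -296, 8]), (313, [549, -301, 53]), (322, [550, -306, 55]), (331, [550, -310, 54]), (340, [549, -316, 48]), (349, [537, -326, 8])]
216 [(304, [527, -296, 8]), (313, [547, -302, 59]), (322, [547, -306, 59]), (331, [548, -311, 59]), (340, [548, -315, 58]), (349, [531, -327, 7])]
224 [(304, [522, -297, 7]), (313, [542, -302, 59]), (322, [543, -307, 58]), (331, [543, -311, 58]), (340, [544, -316, 58]), (349, [526, -327, 8])]
232 [(304, [516, -297, 8]), (313, [538, -302, 59]), (322, [539, -307, 61]), (331, [539, -312, 59]), (340, [539, -316, 57]), (349, [519, -328, 7])]
240 [(304, [510, -298, 8]), (313, [534, -303, 60]), (322, [534, -308, 60]), (331, [534, -312, 58]), (340, [534, -317, 57]), (349, [514, -329, 8])]
248 [(304, [504, -299, 8]), (313, [534, -303, 70]), (322, [535, -307, 70]), (331, [536, -312, 71]), (340, [530, -318, 58]), (349, [508, -330, 8])]
256 [(304, [529, -299, 70]), (313, [534, -303, 78]), (322, [535, -307, 78
[... 1818 characters left out ...]
] [107 111 112]
[124 230] [ 496 -305   50] [120  63  26]
[125 219] [ 532 -302   81] [ 97 102 102]
[125 231] [ 487 -314   31] [97 57 39]
[126 221] [ 529 -299   76] [36 38 41]
[126 236] [ 484 -297   36] [41 44 47]
[127 226] [ 512 -304   53] [134  68  22]
[128 222] [ 528 -299   68] [66 47 42]
[129 220] [ 533 -302   66] [113 105 103]
[130 219] [ 534 -306   60] [166 101  70]
[131 218] [ 538 -306   60] [194 101  41]
[132 217] [ 541 -307   58] [194 100  42]
[133 217] [ 544 -304   59] [193 100  39]
[134 218] [ 545 -300   59] [168  86  34]
[135 220] [ 540 -300   49] [122  63  27]
[137 212] [ 561 -305   59] [176 157 148]
[138 214] [ 558 -303   54] [132 133 137]
[140 212] [ 567 -301   56] [134 134 138]
```

```bash
python3 - <<'E'
from h import *
for n,tz in (('w1',.2029),('w2',.0579),('w3',.058),('w4',.2088),('w5',.1997),('w6',.0306)):
    f=np.load(n+'.npz');P=f['P'];d=f['d'];im=f['im'].astype(int)
    m=(d>0)&(d<.25)&(im.max(2)-im.min(2)<30)&(np.arange(400)[:,None]>180)
    z=P[...,2][m]; print(n,tz,'n',m.sum(),'finger z pct0.2,1,5',np.round(np.percentile(z,[0.2,1,5])-tz,3),'dmax',np.round(np.percentile(d[m],[99,99.8]),3))
f=np.load('w3.npz');P=f['P']
for v in range(200,300,8): print(v,[(u,np.round(P[v,u]*1000).astype(int).tolist(),f['im'][v,u].tolist()) for u in (305,322,340)])
s=env.observe(); print(s['tcp_pos'],env.camera_params('wrist')['xyz'])
E
```

```text
w1 0.2029 n 42377 finger z pct0.2,1,5 [0.044 0.049 0.062] dmax [0.138 0.143]
w2 0.0579 n 66607 finger z pct0.2,1,5 [-0.054 -0.05  -0.045] dmax [0.249 0.25 ]
w3 0.058 n 73712 finger z pct0.2,1,5 [-0.054 -0.052 -0.045] dmax [0.249 0.25 ]
w4 0.2088 n 41990 finger z pct0.2,1,5 [0.042 0.046 0.06 ] dmax [0.137 0.143]
w5 0.1997 n 44591 finger z pct0.2,1,5 [-0.018  0.002  0.009] dmax [0.203 0.23 ]
w6 0.0306 n 51227 finger z pct0.2,1,5 [-0.03  -0.028 -0.027] dmax [0.231 0.237]
200 [(305, [525, 168, 0], [190, 156, 118]), (322, [539, 169, 0], [147, 116, 87]), (340, [553, 170, 0], [160, 129, 97])]
208 [(305, [526, 169, 22], [123, 127, 126]), (322, [539, 170, 23], [202, 204, 196]), (340, [552, 171, 23], [107, 111, 112])]
216 [(305, [527, 163, 22], [148, 153, 151]), (322, [539, 167, 31], [85, 86, 86]), (340, [552, 164, 22], [113, 116, 115])]
224 [(305, [527, 157, 23], [148, 151, 152]), (322, [538, 170, 56], [21, 23, 23]), (340, [552, 159, 24], [114, 118, 116])]
232 [(305, [528, 167, 62], [102, 106, 103]), (322, [538, 171, 69], [19, 19, 20]), (340, [553, 151, 21], [149, 151, 151])]
240 [(305, [529,
[... 287 characters left out ...]
26, 32]), (340, [547, 169, 95], [14, 16, 8])]
264 [(305, [530, 160, 87], [23, 21, 27]), (322, [539, 162, 90], [16, 23, 21]), (340, [547, 166, 97], [10, 4, 12])]
272 [(305, [530, 155, 88], [23, 18, 18]), (322, [539, 156, 89], [20, 22, 22]), (340, [547, 162, 98], [15, 10, 13])]
280 [(305, [529, 111, 25], [29, 50, 83]), (322, [542, 112, 25], [20, 42, 72]), (340, [548, 158, 99], [21, 28, 44])]
288 [(305, [529, 105, 26], [39, 59, 98]), (322, [542, 106, 26], [34, 57, 97]), (340, [548, 154, 99], [36, 51, 84])]
296 [(305, [529, 98, 26], [34, 58, 96]), (322, [543, 99, 26], [41, 64, 106]), (340, [557, 100, 26], [44, 68, 115])]
[ 0.5226242  -0.30942398  0.03058674] [ 0.59811466 -0.29957924  0.20190444]
```

{"fn": "step_arm", "kwargs": {"linear": [[0, 0, 0], [0, 0, 0], [0, 0, 0], [0, 0, 0], [0, 0, 5], [0, 0, 10], [0, 0, 9], [0, 0, 5], [0, 0, 0], [0, 0, 0]], "dr": [[0, 0, 0], [0, 0, 0], [0, 0, 0], [0, 0, 0], [0, 0, 0], [0, 0, 0], [0, 0, 0], [0, 0, 0], [0, 0, 0], [0, 0, 0]], "fingers": 0}}

```text
time_s: 11.48
tcp_pos: [0.5221, -0.3091, 0.0007]
tcp_rot: [0.0, 0.748, -0.664, -0.001]
contact_force: [-0.1, 0.1, 0.7]
opening: 0.0855
```

{"fn": "step_arm", "kwargs": {"linear": [[0, 0, 0], [0, 0, 0], [0, 0, 0], [0, 0, 0], [0, 0, 0], [0, 0, 0], [0, 0, 0], [0, 0, 0]], "dr": [[0, 0, 0], [0, 0, 0], [0, 0, 0], [0, 0, 0], [0, 0, 0], [0, 0, 0], [0, 0, 0], [0, 0, 0]], "fingers": 255, "grip_force": 60}}

```text
time_s: 12.15
tcp_pos: [0.5229, -0.3095, 0.002]
tcp_rot: [-0.0, 0.748, -0.664, 0.0]
contact_force: [-0.4, 0.7, 3.5]
opening: 0.0169
```

```bash
python3 - <<'E'
from h import *
st()
im,d=env.read_camera('wrist'); P=cloud('wrist',d); np.savez('w7',im=im,d=d,P=P); save('w7',im)
for v in range(200,330,12): print(v,[ (u,np.round(P[v,u]*1000).astype(int).tolist()) for u in (285,304,322,340,359)])
E
```

```text
t 12.15 tcp [ 0.5229 -0.3095  0.002 ] q [-0.53  0.35 -0.2   1.02  0.    2.49] F [-0.4  0.7  3.5] open 0.0169
R
 [[ 0.119 -0.993  0.001]
 [-0.993 -0.119 -0.   ]
 [ 0.    -0.001 -1.   ]]
200 [(285, [598, -300, 173]), (304, [548, -296, 7]), (322, [563, -304, 56]), (340, [550, -316, 8]), (359, [552, -327, 8])]
212 [(285, [539, -285, 8]), (304, [541, -297, 9]), (322, [558, -305, 56]), (340, [543, -317, 9]), (359, [544, -328, 8])]
224 [(285, [532, -286, 8]), (304, [548, -298, 44]), (322, [553, -305, 55]), (340, [536, -318, 8]), (359, [537, -329, 9])]
236 [(285, [524, -287, 7]), (304, [548, -299, 58]), (322, [549, -306, 59]), (340, [549, -313, 58]), (359, [530, -330, 9])]
248 [(285, [517, -287, 8]), (304, [542, -299, 58]), (322, [543, -307, 59]), (340, [544, -314, 59]), (359, [522, -332, 8])]
260 [(285, [529, -291, 46]), (304, [536, -300, 58]), (322, [538, -307, 59]), (340, [539, -315, 58]), (359, [533, -325, 45])]
272 [(285, [533, -292, 64]), (304, [531, -300, 58]), (322, [533, -308, 60]), (340, [533, -316, 58]), (359, [533, -324, 57])]
284 [(285, [535, -294, 75]), (304, [525, -301, 58]), (322, [527, -309, 60]), (340, [526, -317, 57]), (359, [538, -321, 74])]
296 [(285, [535, -294, 82]), (304, [518, -301, 57]), (322, [520, -309, 58]), (340, [520, -318, 57]), (359, [537, -320, 81])]
308 [(285, [534, -295, 87]), (304, [512, -302, 57]), (322, [514, -310, 59]), (340, [514, -318, 57]), (359, [537, -320, 88])]
320 [(285, [540, -296, 101]), (304, [507, -303, 58]), (322, [509, -311, 60]), (340, [508, -319, 57]), (359, [542, -317, 101])]
```

View pics/w7.png

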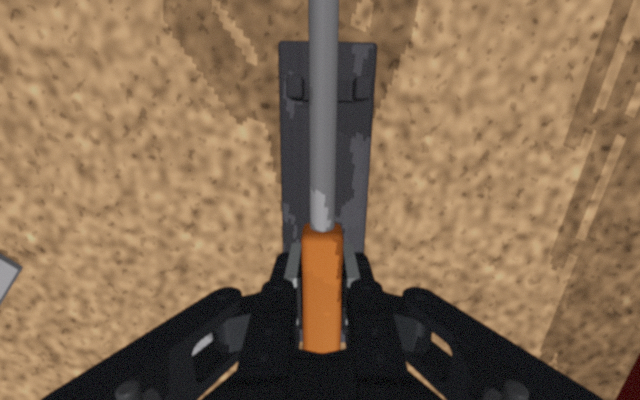

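{"fn": "step_arm", "kwargs": {"linear": [[0, 0, -4], [0, 0, -15], [0, 0, -25], [0, 0, -25], [0, 0, -20], [0, 0, -10], [0, 0, 0]], "dr": [[0, 0, 0], [0, 0, 0], [0, 0, 0], [0, 0, 0], [0, 0, 0], [0, 0, 0], [0, 0, 0]]}}

```text
time_s: 12.78
tcp_pos: [0.5238, -0.3101, 0.103]
tcp_rot: [-0.0, 0.748, -0.664, 0.002]
contact_force: [0.0, -0.6, -2.6]
opening: 0.0173
```

```bash
python3 - <<'E'
from h import *
s=st(); plan([.5538,-.1423,s['tcp_pos'][2]],.055,14)
E
```

```text
t 12.78 tcp [ 0.5238 -0.3101  0.103 ] q [-0.53  0.3  -0.05  1.22 -0.    2.49] F [ 0.  -0.6 -2.6] open 0.0173
R
 [[ 0.119 -0.993  0.003]
 [-0.993 -0.119 -0.002]
 [ 0.002 -0.003 -1.   ]]
plan [[-11.6, -3.5, -0.0], [-11.2, -4.8, -0.0], [-10.6, -6.0, -0.0], [-9.9, -7.1, -0.0], [-9.1, -8.1, -0.0], [-8.2, -9.0, -0.0], [-7.2, -9.8, -0.0], [-6.1, -10.6, 0.0], [-4.9, -11.1, 0.0], [-3.7, -11.6, 0.0], [-2.4, -11.9, 0.0], [-1.1, -12.1, 0.0], [0.2, -12.2, 0.0], [1.5, -12.1, 0.0]] dr [-0.0, -0.0003, -0.1076]
```

{"fn": "step_arm", "kwargs": {"linear": [[-12, -4, 0], [-11, -5, 0], [-11, -6, 0], [-10, -7, 0], [-9, -8, 0], [-8, -9, 0], [-7, -10, 0], [-6, -11, 0], [-5, -11, 0], [-4, -12, 0]], "dr": [[0, 0, -0.108], [0, 0, -0.108], [0, 0, -0.108], [0, 0, -0.108], [0, 0, -0.108], [0, 0, -0.108], [0, 0, -0.108], [0, 0, -0.108], [0, 0, -0.108], [0, 0, -0.108]]}}

```text
time_s: 13.62
tcp_pos: [0.5438, -0.1875, 0.0985]
tcp_rot: [-0.0, 0.983, -0.182, -0.001]
contact_force: [-0.4, 1.1, -0.7]
opening: 0.0169
```

{"fn": "step_arm", "kwargs": {"linear": [[-2, -12, 0], [-1, -12, 0], [0, -12, 0], [1, -12, 0], [0, 0, 15], [0, 0, 25], [0, 0, 20], [0, 0, 10], [0, 0, 0], [0, 0, 0]], "dr": [[0, 0, -0.108], [0, 0, -0.108], [0, 0, -0.108], [0, 0, -0.106], [0, 0, 0], [0, 0, 0], [0, 0, 0], [0, 0, 0], [0, 0, 0], [0, 0, 0]]}}

```text
time_s: 14.45
tcp_pos: [0.552, -0.1407, 0.0297]
tcp_rot: [-0.0, 1.0, 0.029, -0.001]
contact_force: [0.6, -1.2, -1.0]
opening: 0.0173
```

```bash
python3 - <<'E'
from h import *
st()
im,d=env.read_camera('wrist'); P=cloud('wrist',d); np.savez('w8',im=im,d=d,P=P); save('w8',im)
for l in ['bore_in','rod_tip','clamp_jammed','bore_out','rod']: print(l,[(np.round(r['position'],4).tolist(),round(r['conf'],2)) for r in env.spot_point('wrist',l)[:2]])
E
```

```text
t 14.45 tcp [ 0.552  -0.1407  0.0297] q [-0.25  0.27 -0.25  1.06 -0.    1.26] F [ 0.6 -1.2 -1. ] open 0.0173
R
 [[ 0.998  0.058 -0.002]
 [ 0.058 -0.998  0.001]
 [-0.002 -0.001 -1.   ]]
bore_in []
rod_tip []
clamp_jammed []
bore_out []
rod [([0.5497, -0.1536, 0.0751], 0.85)]
```

View pics/w8.png

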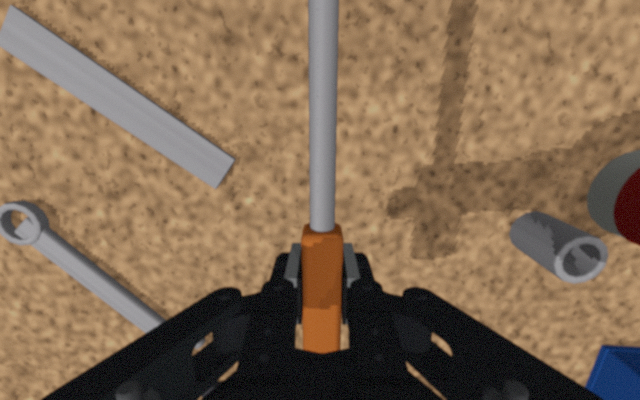

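```bash
python3 - <<'E'
from h import *
f=np.load('w8.npz');P=f['P']; 
m=(f['d']>0)&(P[...,2]>.06)&(P[...,2]<.1)&(np.arange(400)[:,None]<220)&(abs(np.arange(640)-322)<30)
q=P[m]; print(m.sum())
px=np.polyfit(q[:,1],q[:,0],1)
ys=np.linspace(q[:,1].min(),q[:,1].max(),6)
for a,b in zip(ys[:-1],ys[1:]):
    k=q[(q[:,1]>=a)&(q[:,1]<b)]; print(round((a+b)/2,4),'xmid',np.round((k[:,0].min()+k[:,0].max())/2,4),np.round(np.median(k[:,0]),4),'ztop',np.round(np.percentile(k[:,2],80),4))
print('slope',px,'x at y=.01',np.polyval(px,.01),'at .07',np.polyval(px,.07))
for c in ['scene','top']:
    im,d=env.read_camera(c); save(c+'8',im); np.savez(c+'8',im=im,d=d,P=cloud(c,d))
    for l in ['bore_in','rod_tip','clamp_jammed','bore_out','clamp_clear']: print(c,l,[(np.round(r['position'],4).tolist(),round(r['conf'],2)) for r in env.spot_point(c,l)[:2]])
E
```

```text
6149
-0.1025 xmid 0.552 0.5519 ztop 0.0841
-0.0859 xmid 0.5512 0.5511 ztop 0.0841
-0.0694 xmid 0.5503 0.5503 ztop 0.084
-0.0528 xmid 0.5493 0.5494 ztop 0.084
-0.0363 xmid 0.5485 0.5486 ztop 0.084
slope [-0.05172267  0.54668484] x at y=.01 0.546167616757584 at .07 0.5430642566987949
scene bore_in [([0.5465, 0.0131, 0.0773], 0.78)]
scene rod_tip [([0.5474, -0.0186, 0.0776], 0.63)]
scene clamp_jammed [([0.544, 0.0418, -0.0034], 0.69), ([0.7601, -0.106, 0.0001], 0.68)]
scene bore_out [([0.5435, 0.0715, 0.0735], 0.88)]
scene clamp_clear [([0.6194, 0.0394, -0.0013], 0.57)]
top bore_in [([0.5467, 0.0074, 0.0747], 0.77)]
top rod_tip [([0.5491, -0.012, 0.0791], 0.65)]
top clamp_jammed [([0.5438, 0.0398, 0.0024], 0.66)]
top bore_out [([0.5456, 0.0694, 0.0711], 0.85), ([0.3832, 0.3487, 0.0036], 0.49)]
top clamp_clear [([0.6131, 0.042, 0.0048], 0.75)]
```

{"fn": "step_arm", "kwargs": {"linear": [[0, 0, 3.5], [0, -6, 0], [0, -10, 0], [0, -10, 0], [0, -10, 0], [0, -8, 0], [0, -4, 0], [0, 0, 0]], "dr": [[0, 0, 0], [0, 0, 0], [0, 0, 0], [0, 0, 0], [0, 0, 0], [0, 0, 0], [0, 0, 0], [0, 0, 0]]}}

```text
time_s: 16.02
tcp_pos: [0.5501, -0.0916, 0.0272]
tcp_rot: [-0.0, 1.0, 0.03, 0.0]
contact_force: [0.3, 0.3, -1.2]
opening: 0.0171
```

```bash
python3 - <<'E'
from h import *
st(); print(np.round(env.observe()['torque'],2))
E
```

```text
t 16.02 tcp [ 0.5501 -0.0916  0.0272] q [-0.17  0.24 -0.29  1.04  0.    1.35] F [ 0.3  0.3 -1.2] open 0.0171
R
 [[ 0.998  0.06   0.   ]
 [ 0.06  -0.998  0.   ]
 [ 0.    -0.    -1.   ]]
[-0.04  0.01 -0.  ]
```

{"fn": "step_arm", "kwargs": {"linear": [[0, -5, 0], [0, -6, 0], [0, -6, 0], [0, -6, 0], [0, -6, 0], [0, -6, 0], [0, -4, 0], [0, -3, 0], [0, 0, 0], [0, 0, 0]], "dr": [[0, 0, 0], [0, 0, 0], [0, 0, 0], [0, 0, 0], [0, 0, 0], [0, 0, 0], [0, 0, 0], [0, 0, 0], [0, 0, 0], [0, 0, 0]]}}

```text
time_s: 16.85
tcp_pos: [0.5475, -0.0507, 0.027]
tcp_rot: [-0.0, 1.0, 0.029, -0.0]
contact_force: [0.5, 0.3, -1.7]
opening: 0.0171
```

```bash
cat > chk.py <<'E'
from h import *
import sys
st()
for c in ['scene','top']:
    im,d=env.read_camera(c); P=cloud(c,d); np.savez(c+sys.argv[1],im=im,d=d,P=P)
    i=im.astype(int); r,b=i[...,0],i[...,2]
    for n,z0,z1,y0,y1 in (('outlet',.062,.09,.06,.12),('tray',.022,.058,.06,.15)):
        m=(d>0)&(r>b+40)&(P[...,2]>z0)&(P[...,2]<z1)&(P[...,1]>y0)&(P[...,1]<y1)&(P[...,0]>.5)&(P[...,0]<.72)
        print(c,n,m.sum(),np.round(P[m].mean(0),4) if m.sum() else '')
    for l in ['slug','rod_tip','tray']: print(c,l,[(np.round(r['position'],4).tolist(),round(r['conf'],2)) for r in env.spot_point(c,l)[:2]])
E
python3 chk.py 9
```

```text
t 16.85 tcp [ 0.5475 -0.0507  0.027 ] q [-0.09  0.23 -0.31  1.04  0.    1.42] F [ 0.5  0.3 -1.7] open 0.0171
R
 [[ 0.998  0.059 -0.   ]
 [ 0.059 -0.998  0.   ]
 [-0.    -0.    -1.   ]]
scene outlet 5 [0.5249 0.0654 0.0811]
scene tray 81 [0.5377 0.1131 0.0422]
scene slug [([0.5321, 0.1127, 0.0373], 0.42)]
scene rod_tip []
scene tray [([0.54, 0.1023, 0.0246], 0.82)]
top outlet 0 
top tray 83 [0.5317 0.1162 0.0423]
top slug [([0.5345, 0.1177, 0.0328], 0.64)]
top rod_tip []
top tray [([0.5427, 0.0976, 0.0237], 0.9), ([0.5735, 0.1151, -0.0005], 0.16)]
```

{"fn": "step_arm", "kwargs": {"linear": [[0, 5, 0], [0, 10, 0], [0, 15, 0], [0, 15, 0], [0, 15, 0], [0, 15, 0], [0, 15, 0], [0, 5, 0], [0, 0, -5], [0, 0, -15]], "dr": [[0, 0, 0], [0, 0, 0], [0, 0, 0], [0, 0, 0], [0, 0, 0], [0, 0, 0], [0, 0, 0], [0, 0, 0], [0, 0, 0], [0, 0, 0]]}}

```text
time_s: 18.08
tcp_pos: [0.5514, -0.1458, 0.0453]
tcp_rot: [-0.001, 1.0, 0.028, -0.002]
contact_force: [0.1, -0.3, -1.5]
opening: 0.0173
```

{"fn": "step_arm", "kwargs": {"linear": [[0, 0, -20], [0, 0, -20], [0, 0, -12], [0, 0, 0], [0, 0, 0]], "dr": [[0, 0, 0], [0, 0, 0], [0, 0, 0], [0, 0, 0], [0, 0, 0]]}}

```text
time_s: 18.5
tcp_pos: [0.5536, -0.1455, 0.0998]
tcp_rot: [0.0, 1.0, 0.029, 0.001]
contact_force: [-0.4, -0.2, -1.6]
opening: 0.017
```

```bash
python3 - <<'E'
from h import *
st(); plan([.5235,-.3095,.1],-1.451,14)
E
```

```text
t 18.5 tcp [ 0.5536 -0.1455  0.0998] q [-0.26  0.23 -0.14  1.2   0.    1.26] F [-0.4 -0.2 -1.6] open 0.017
R
 [[ 0.998  0.059  0.002]
 [ 0.059 -0.998 -0.   ]
 [ 0.002  0.    -1.   ]]
plan [[-2.8, 11.6, -0.0], [-1.6, 11.8, -0.0], [-0.3, 11.9, -0.0], [1.0, 11.9, -0.0], [2.3, 11.7, -0.0], [3.5, 11.4, -0.0], [4.7, 10.9, -0.0], [5.9, 10.4, -0.0], [6.9, 9.7, -0.0], [7.9, 8.9, -0.0], [8.9, 8.0, -0.0], [9.7, 7.0, -0.0], [10.4, 5.9, -0.0], [10.9, 4.7, -0.0]] dr [-0.0001, -0.0001, 0.1078]
```

{"fn": "step_arm", "kwargs": {"linear": [[-3, 12, 0], [-2, 12, 0], [0, 12, 0], [1, 12, 0], [2, 12, 0], [3, 11, 0], [5, 11, 0], [6, 10, 0], [7, 10, 0], [8, 9, 0]], "dr": [[0, 0, 0.108], [0, 0, 0.108], [0, 0, 0.108], [0, 0, 0.108], [0, 0, 0.108], [0, 0, 0.108], [0, 0, 0.108], [0, 0, 0.108], [0, 0, 0.108], [0, 0, 0.108]]}}

```text
time_s: 19.33
tcp_pos: [0.5298, -0.2637, 0.0974]
tcp_rot: [-0.0, 0.871, -0.491, -0.001]
contact_force: [0.3, -0.1, -1.1]
opening: 0.0173
```

{"fn": "step_arm", "kwargs": {"linear": [[9, 8, 0], [10, 7, 0], [10, 6, 0], [11, 5, 0], [0, 0, 15], [0, 0, 20], [0, 0, 0], [0, 0, 0]], "dr": [[0, 0, 0.108], [0, 0, 0.108], [0, 0, 0.108], [0, 0, 0.105], [0, 0, 0], [0, 0, 0], [0, 0, 0], [0, 0, 0]]}}

```text
time_s: 20.0
tcp_pos: [0.5202, -0.3099, 0.062]
tcp_rot: [0.0, 0.748, -0.663, -0.002]
contact_force: [-0.4, 0.6, -1.1]
opening: 0.0172
```

```bash
python3 - <<'E'
from h import *
st(); plan([.5229,-.3095,.06],-1.451,1)
E
```

```text
t 20.0 tcp [ 0.5202 -0.3099  0.062 ] q [-0.54  0.31 -0.11  1.15  0.    2.48] F [-0.4  0.6 -1.1] open 0.0172
R
 [[ 0.12  -0.993 -0.004]
 [-0.993 -0.12   0.003]
 [-0.003  0.004 -1.   ]]
plan [[-0.0, -2.8, 1.9]] dr [0.0037, 0.003, 0.0002]
```

{"fn": "step_arm", "kwargs": {"linear": [[0, -2.5, 10], [0, 0, 15], [0, 0, 12], [0, 0, 8], [0, 0, 0], [0, 0, 0]], "dr": [[0, 0, 0], [0, 0, 0], [0, 0, 0], [0, 0, 0], [0, 0, 0], [0, 0, 0]]}}

```text
time_s: 20.5
tcp_pos: [0.524, -0.3104, 0.0188]
tcp_rot: [0.0, 0.748, -0.663, -0.0]
contact_force: [0.6, 0.2, -1.2]
opening: 0.0166
```

```bash
python3 - <<'E'
from h import *
st(); plan([.5229,-.3095,.002],-1.451,1)
E
```

```text
t 20.5 tcp [ 0.524  -0.3104  0.0188] q [-0.53  0.34 -0.17  1.06 -0.    2.49] F [ 0.6  0.2 -1.2] open 0.0166
R
 [[ 0.12  -0.993 -0.001]
 [-0.993 -0.12   0.   ]
 [-0.001  0.001 -1.   ]]
plan [[-1.0, 1.0, 16.8]] dr [0.0008, 0.0006, 0.0001]
```

Straight down to the grip height, then check the force before releasing.

{"fn": "step_arm", "kwargs": {"linear": [[-1, 1, 5], [0, 0, 5], [0, 0, 4], [0, 0, 2], [0, 0, 0], [0, 0, 0]], "dr": [[0, 0, 0], [0, 0, 0], [0, 0, 0], [0, 0, 0], [0, 0, 0], [0, 0, 0]]}}

```text
time_s: 21.0
tcp_pos: [0.5231, -0.3098, 0.003]
tcp_rot: [0.0, 0.748, -0.664, -0.0]
contact_force: [-0.1, 0.8, -2.0]
opening: 0.0175
```

```bash
python3 - <<'E'
from h import *
st()
im,d=env.read_camera('wrist'); P=cloud('wrist',d); np.savez('w10',im=im,d=d,P=P)
for n in('w7','w10'):
    f=np.load(n+'.npz');P=f['P'];i=f['im'].astype(int);r,g,b=i[...,0],i[...,1],i[...,2]
    m=(f['d']>0)&(r>b+70)&(r>g+40)&(P[...,2]>.045)&(P[...,2]<.08)&(P[...,1]<-.2)&(P[...,1]>-.4)&(P[...,0]<.6)
    q=P[m]; print(n,m.sum(),q.mean(0),q[:,0].max(),np.median(q[:,2]),cv2.minAreaRect(q[:,:2].astype(np.float32)*1000))
E
```

```text
t 21.0 tcp [ 0.5231 -0.3098  0.003 ] q [-0.53  0.35 -0.2   1.02  0.    2.49] F [-0.1  0.8 -2. ] open 0.0175
R
 [[ 0.119 -0.993 -0.   ]
 [-0.993 -0.119  0.   ]
 [-0.     0.    -1.   ]]
w7 4652 [ 0.52303505 -0.30874965  0.05852217] 0.5503947607110476 0.05872134464304582 ((519.9375610351562, -309.3365783691406), (60.2453498840332, 17.672531127929688), 6.3092875480651855)
w10 4653 [ 0.5233724  -0.30913718  0.05972517] 0.5506505184880006 0.0599212830475737 ((520.2700805664062, -309.5580139160156), (60.430870056152344, 17.548900604248047), 6.663753509521484)
```

{"fn": "step_arm", "kwargs": {"linear": [[0, 0, 1], [0, 0, 0.5], [0, 0, 0]], "dr": [[0, 0, 0], [0, 0, 0], [0, 0, 0]]}}

```text
time_s: 21.3
tcp_pos: [0.5234, -0.31, 0.0021]
tcp_rot: [-0.0, 0.748, -0.664, 0.0]
contact_force: [-1.0, 0.3, 0.3]
opening: 0.0172
```

{"fn": "step_arm", "kwargs": {"linear": [[0, 0, 0], [0, 0, 0], [0, 0, 0], [0, 0, 0], [0, 0, 0], [0, 0, -15], [0, 0, -35], [0, 0, -40], [0, 0, -40], [0, 0, -40]], "dr": [[0, 0, 0], [0, 0, 0], [0, 0, 0], [0, 0, 0], [0, 0, 0], [0, 0, 0], [0, 0, 0], [0, 0, 0], [0, 0, 0], [0, 0, 0]], "fingers": 0}}

```text
time_s: 22.13
tcp_pos: [0.5227, -0.3096, 0.1733]
tcp_rot: [0.0, 0.748, -0.664, -0.0]
contact_force: [1.4, -1.3, -0.1]
opening: 0.0855
```

```bash
python3 - <<'E'
from h import *
st()
im,d=env.read_camera('wrist'); P=cloud('wrist',d); np.savez('w11',im=im,d=d,P=P);save('w11',im)
for n in('w5','w11'):
    f=np.load(n+'.npz');P=f['P'];i=f['im'].astype(int);r,g,b=i[...,0],i[...,1],i[...,2]
    m=(f['d']>0)&(r>b+70)&(r>g+40)&(P[...,2]>.045)&(P[...,2]<.08)&(P[...,1]<-.2)&(P[...,1]>-.4)&(P[...,0]<.6)
    q=P[m]; print(n,m.sum(),q.mean(0),q[:,0].max(),np.median(q[:,2]),cv2.minAreaRect(q[:,:2].astype(np.float32)*1000))
plan([.539,.158,.175],.055,14)
E
```

```text
t 22.13 tcp [ 0.5227 -0.3096  0.1733] q [-0.53  0.29  0.09  1.38 -0.    2.49] F [ 1.4 -1.3 -0.1] open 0.0855
R
 [[ 0.12  -0.993 -0.   ]
 [-0.993 -0.12   0.   ]
 [-0.     0.    -1.   ]]
w5 1028 [ 0.51681845 -0.30928299  0.05900554] 0.5500658833902163 0.059110125015924025 ((515.560302734375, -309.7613525390625), (69.19319915771484, 17.271196365356445), 6.887861251831055)
w11 1189 [ 0.52079427 -0.31228857  0.0676512 ] 0.5539582579086917 0.06778352598079396 ((519.5106201171875, -312.5834655761719), (68.09561157226562, 17.952930450439453), 6.3714704513549805)
plan [[-33.2, -5.0, 0.3], [-32.4, -8.5, 0.4], [-31.3, -11.9, 0.4], [-29.9, -15.2, 0.4], [-28.1, -18.3, 0.5], [-25.9, -21.3, 0.5], [-23.5, -23.9, 0.5], [-20.8, -26.3, 0.5], [-17.8, -28.4, 0.5], [-14.7, -30.1, 0.5], [-11.4, -31.5, 0.5], [-7.9, -32.6, 0.5], [-4.4, -33.2, 0.5], [-0.8, -33.5, 0.5]] dr [-0.0001, -0.0009, -0.1076]
```

View pics/w11.png

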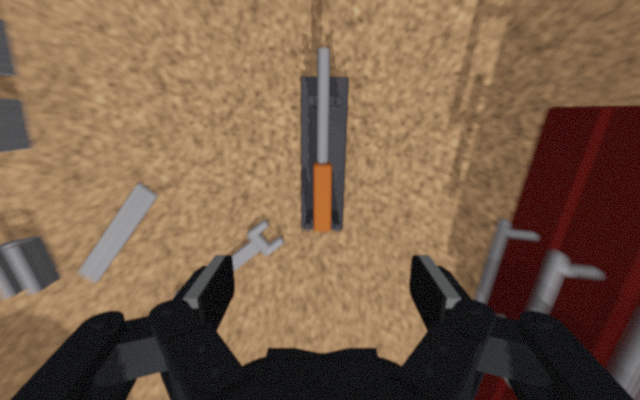

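{"fn": "step_arm", "kwargs": {"linear": [[-33, -5, 0], [-32, -9, 0], [-31, -12, 0], [-30, -15, 0], [-28, -18, 0], [-26, -21, 0], [-23, -24, 0], [-21, -26, 0], [-18, -28, 0], [-15, -30, 0]], "dr": [[0, 0, -0.108], [0, 0, -0.108], [0, 0, -0.108], [0, 0, -0.108], [0, 0, -0.108], [0, 0, -0.108], [0, 0, -0.108], [0, 0, -0.108], [0, 0, -0.108], [0, 0, -0.108]]}}

```text
time_s: 23.02
tcp_pos: [0.5314, 0.0252, 0.1717]
tcp_rot: [-0.0, 0.983, -0.182, 0.0]
contact_force: [-0.0, 0.3, 0.6]
opening: 0.0851
```

{"fn": "step_arm", "kwargs": {"linear": [[-11, -31, 0], [-8, -33, 0], [-4, -33, 0], [-1, -34, 0], [0, 0, 0], [0, 0, 0]], "dr": [[0, 0, -0.108], [0, 0, -0.108], [0, 0, -0.108], [0, 0, -0.103], [0, 0, 0], [0, 0, 0]]}}

```text
time_s: 23.52
tcp_pos: [0.535, 0.1593, 0.1713]
tcp_rot: [0.0, 1.0, 0.029, -0.0]
contact_force: [0.8, -0.8, -0.5]
opening: 0.0856
```

```bash
python3 chk.py 12; python3 - <<'E'
from h import *
im,d=env.read_camera('wrist'); np.savez('w12',im=im,d=d,P=cloud('wrist',d))
for l in ['knob','tray','slug','marker']: print(l,[(np.round(r['position'],4).tolist(),round(r['conf'],2)) for r in env.spot_point('wrist',l)[:2]])
for n in('top','top12','scene','scene12'):
    f=np.load(n+'.npz');P=f['P'];i=f['im'].astype(int);r,g,b=i[...,0],i[...,1],i[...,2]
    m=(f['d']>0)&(r>b+70)&(r>g+40)&(P[...,2]>.045)&(P[...,2]<.08)&(P[...,1]<-.26)&(P[...,1]>-.35)&(P[...,0]<.6)
    q=P[m]; print(n,m.sum(),q.mean(0),np.median(q[:,2]),cv2.minAreaRect(q[:,:2].astype(np.float32)*1000))
plan([.538,.1575,.025],.055,1)
E
```

```text
t 23.52 tcp [0.535  0.1593 0.1713] q [ 0.29  0.19 -0.03  1.35 -0.    1.8 ] F [ 0.8 -0.8 -0.5] open 0.0856
R
 [[ 0.998  0.059 -0.   ]
 [ 0.059 -0.998 -0.   ]
 [-0.     0.    -1.   ]]
scene outlet 6 [0.5221 0.0634 0.0813]
scene tray 80 [0.5378 0.113  0.0421]
scene slug [([0.4249, -0.0728, 0.0008], 0.72), ([0.5329, 0.113, 0.0325], 0.6)]
scene rod_tip [([0.6505, -0.2973, 0.0481], 0.89), ([0.5408, 0.1013, 0.0246], 0.16)]
scene tray [([0.5387, 0.1028, 0.0256], 0.93)]
top outlet 0 
top tray 84 [0.532  0.1157 0.0425]
top slug [([0.6999, -0.1362, -0.0015], 0.51), ([0.5341, 0.1153, 0.0329], 0.4)]
top rod_tip [([0.6502, -0.2919, 0.0508], 0.7)]
top tray [([0.5409, 0.1, 0.0232], 0.94), ([0.5182, -0.3066, 0.048], 0.54)]
knob [([0.5371, 0.1621, 0.0735], 0.63), ([0.6139, 0.0419, 0.0013], 0.63)]
tray [([0.5419, 0.0987, 0.0241], 0.57), ([0.5426, 0.069, 0.0738], 0.39)]
slug [([0.5337, 0.118, 0.0334], 0.55)]
marker [([0.6523, 0.1921, 0.0027], 0.68)]
top 250 [ 0.51184649 -0.30926019  0.05899486] 0.059500108151758546 ((512.4218139648438, -310.07989501953125), (70.11648559570312, 18.84042739868164), 4.317221641540527)
top12 266 [ 0.51224773 -0.30828533  0.05839897] 0.05930346736853587 ((512.342041015625, -310.1473693847656), (69.16775512695312, 19.499608993530273), 5.204188346862793)
scene 205 [ 0.51582586 -0.3085163   0.05747278] 0.058888093965077215 ((514.4146118164062, -316.3633728027344), (36.605220794677734, 72.9385986328125), 87.94202423095703)
scene12 203 [ 0.51581178 -0.30826014  0.05730758] 0.058345283861131136 ((515.04931640625, -312.4947509765625), (70.98481750488281, 39.162296295166016), 5.945563793182373)
plan [[2.8, 0.1, 146.6]] dr [-0.0, -0.0, 0.0005]
```

{"fn": "step_arm", "kwargs": {"linear": [[3, 0, 25], [0, 0, 35], [0, 0, 35], [0, 0, 30], [0, 0, 15], [0, 0, 6], [0, 0, 0], [0, 0, 0]], "dr": [[0, 0, 0], [0, 0, 0], [0, 0, 0], [0, 0, 0], [0, 0, 0], [0, 0, 0], [0, 0, 0], [0, 0, 0]]}}

```text
time_s: 24.83
tcp_pos: [0.5387, 0.158, 0.0264]
tcp_rot: [-0.0, 1.0, 0.028, 0.0]
contact_force: [0.8, -0.1, 0.3]
opening: 0.0853
```

{"fn": "step_arm", "kwargs": {"linear": [[0, 0, 0], [0, 0, 0], [0, 0, 0], [0, 0, 0], [0, 0, 0], [0, 0, 0], [0, 0, 0], [0, 0, 0]], "dr": [[0, 0, 0], [0, 0, 0], [0, 0, 0], [0, 0, 0], [0, 0, 0], [0, 0, 0], [0, 0, 0], [0, 0, 0]], "fingers": 255, "grip_force": 40}}

```text
time_s: 25.5
tcp_pos: [0.5384, 0.158, 0.0261]
tcp_rot: [-0.0, 1.0, 0.028, 0.0]
contact_force: [-1.8, -0.2, 5.0]
opening: 0.0192
```

```bash
cat > ml.py <<'E'
from h import *
import sys
st()
ex=np.array([.9985,.054]);ey=np.array([-.054,.9985])
im,d=env.read_camera('wrist'); P=cloud('wrist',d); save(sys.argv[1],im); np.savez(sys.argv[1],im=im,d=d,P=P)
i=im.astype(int);r,g,b=i[...,0],i[...,1],i[...,2]
m=(d>0)&(r>110)&(g<75)&(b<75)&(P[...,1]>.15)&(P[...,2]>.0)&(P[...,2]<.03)
q=P[m]; s=q[:,:2]@ex; y=q[:,:2]@ey
for a,c in((-.01,.008),(.014,.03)):
    k=(q[:,2]>a)&(q[:,2]<c); print('red z',a,c,k.sum(),'s',np.round([s[k].min(),s[k].max(),np.median(s[k])],4),'y',np.round([y[k].min(),y[k].max()],4)) if k.sum() else 0
S=P[...,:2]@ex; Y=P[...,:2]@ey
w=(d>0)&(i.min(2)>165)&(P[...,2]>.012)&(P[...,2]<.03)&(Y>Y[m].min()-.05)&(abs(P[...,0]-env.observe()['tcp_pos'][0])<.015)&(Y<Y[m].max())
print('white',w.sum(),np.round([S[w].min(),S[w].max(),np.median(S[w])],4) if w.sum() else '', np.round(P[w].mean(0),4) if w.sum() else '')
t=env.observe()['tcp_pos']; print('tcp s',ex@np.array([t[0],.0]) + .054*.158)
for l in ['marker','knob','tray']: print(l,[(np.round(r['position'],4).tolist(),round(float(ex@r['position'][:2]),4),round(r['conf'],2)) for r in env.spot_point('wrist',l)[:2]])
E
python3 ml.py w13
```

```text
t 25.5 tcp [0.5384 0.158  0.0261] q [ 0.29  0.25 -0.28  1.04  0.    1.8 ] F [-1.8 -0.2  5. ] open 0.0192
R
 [[ 0.998  0.056  0.001]
 [ 0.056 -0.998  0.   ]
 [ 0.001 -0.    -1.   ]]
red z -0.01 0.008 544 s [0.6493 0.6728 0.6569] y [0.1408 0.1808]
red z 0.014 0.03 305 s [0.658  0.6645 0.661 ] y [0.1475 0.1692]
white 51 [0.5456 0.5487 0.5475] [0.5389 0.169  0.0225]
tcp s 0.5460694880601027
marker [([0.6498, 0.1935, 0.0034], 0.6593, 0.96)]
knob [([0.5427, 0.1593, 0.0714], 0.5505, 0.62)]
tray [([0.5424, 0.1029, 0.0256], 0.5471, 0.74)]
```

{"fn": "step_arm", "kwargs": {"linear": [[4, 0, 0], [10, 0, 0], [14, 0, 0], [16, 0, 0], [16, 0, 0], [16, 0, 0], [14, 0, 0], [10, 0, 0], [5, 0, 0], [0, 0, 0]], "dr": [[0, 0, 0], [0, 0, 0], [0, 0, 0], [0, 0, 0], [0, 0, 0], [0, 0, 0], [0, 0, 0], [0, 0, 0], [0, 0, 0], [0, 0, 0]]}}

```text
time_s: 26.53
tcp_pos: [0.6449, 0.1637, 0.0261]
tcp_rot: [0.0, 1.0, 0.028, 0.001]
contact_force: [2.7, -1.1, 4.5]
opening: 0.0197
```

```bash
python3 ml.py w14
```

```text
t 26.53 tcp [0.6449 0.1637 0.0261] q [ 0.25  0.44 -0.02  1.11 -0.    1.76] F [ 2.7 -1.1  4.5] open 0.0197
R
 [[ 0.998  0.055  0.002]
 [ 0.055 -0.998 -0.   ]
 [ 0.002  0.    -1.   ]]
red z -0.01 0.008 507 s [0.6509 0.6722 0.6623] y [0.1591 0.181 ]
red z 0.014 0.03 342 s [0.6582 0.664  0.6608] y [0.1474 0.1691]
white 48 [0.6522 0.6553 0.6534] [0.6452 0.1747 0.0226]
tcp s 0.652302823358434
marker [([0.6512, 0.194, 0.002], 0.6607, 0.58)]
knob [([0.6465, 0.1658, 0.0712], 0.6545, 0.7), ([0.6511, 0.1909, 0.0041], 0.6604, 0.7)]
tray [([0.6499, 0.106, 0.0245], 0.6546, 0.86)]
```

{"fn": "step_arm", "kwargs": {"linear": [[2.4, 0, 0], [3, 0, 0], [2, 0, 0], [0, 0, 0], [0, 0, 0]], "dr": [[0, 0, 0], [0, 0, 0], [0, 0, 0], [0, 0, 0], [0, 0, 0]]}}

```text
time_s: 27.15
tcp_pos: [0.6501, 0.1639, 0.0261]
tcp_rot: [0.0, 1.0, 0.028, -0.0]
contact_force: [-1.3, -2.2, 5.7]
opening: 0.0197
```

```bash
python3 ml.py w15; python3 - <<'E'
from h import *
f=np.load('w15.npz'); save('w15c',cv2.resize(f['im'][130:310,220:460],(800,600)))
E
```

```text
t 27.15 tcp [0.6501 0.1639 0.0261] q [ 0.25  0.45 -0.    1.12 -0.    1.76] F [-1.3 -2.2  5.7] open 0.0197
R
 [[ 0.998  0.056 -0.   ]
 [ 0.056 -0.998 -0.   ]
 [-0.     0.    -1.   ]]
red z -0.01 0.008 517 s [0.651  0.6722 0.6619] y [0.1499 0.181 ]
red z 0.014 0.03 314 s [0.6588 0.6643 0.6613] y [0.1473 0.1691]
white 51 [0.6576 0.6607 0.6594] [0.6507 0.1749 0.0225]
tcp s 0.6576821181193987
marker [([0.651, 0.1919, 0.0], 0.6604, 0.73)]
knob [([0.651, 0.1658, 0.071], 0.659, 0.69)]
tray [([0.6531, 0.1067, 0.0254], 0.6579, 0.75)]
```

View pics/w15c.png

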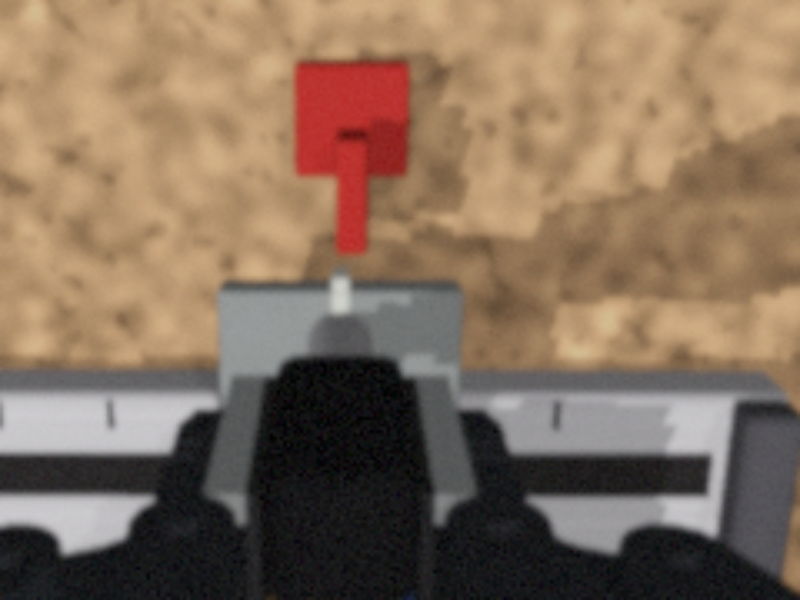

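{"fn": "step_arm", "kwargs": {"linear": [[1.2, 0, 0], [1, 0, 0], [0, 0, 0], [0, 0, 0]], "dr": [[0, 0, 0], [0, 0, 0], [0, 0, 0], [0, 0, 0]]}}

```text
time_s: 27.68
tcp_pos: [0.652, 0.1641, 0.0261]
tcp_rot: [0.0, 1.0, 0.028, -0.0]
contact_force: [-1.9, -2.2, 6.3]
opening: 0.0193
```

```bash
python3 ml.py w16|grep -v R
```

```text
t 27.68 tcp [0.652  0.1641 0.0261] q [ 0.25  0.45  0.    1.12 -0.    1.76] F [-1.9 -2.2  6.3] open 0.0193
 [[ 0.998  0.056 -0.   ]
 [ 0.056 -0.998 -0.   ]
 [-0.     0.    -1.   ]]
red z -0.01 0.008 514 s [0.651  0.6723 0.6625] y [0.1428 0.1811]
red z 0.014 0.03 311 s [0.6588 0.6638 0.6613] y [0.1473 0.169 ]
white 51 [0.6595 0.6626 0.6613] [0.6526 0.1751 0.0226]
tcp s 0.6595753753649793
marker [([0.6482, 0.1934, 0.0002], 0.6577, 0.87)]
knob [([0.6544, 0.1669, 0.0711], 0.6624, 0.86)]
tray [([0.654, 0.1063, 0.023], 0.6588, 0.81)]
```

Aligned (white 0.6611, fin 0.6613). Release and rise, then check once more.

{"fn": "step_arm", "kwargs": {"linear": [[0, 0, 0], [0, 0, 0], [0, 0, 0], [0, 0, 0], [0, 0, 0], [0, 0, -15], [0, 0, -35], [0, 0, -40], [0, 0, -30], [0, 0, 0]], "dr": [[0, 0, 0], [0, 0, 0], [0, 0, 0], [0, 0, 0], [0, 0, 0], [0, 0, 0], [0, 0, 0], [0, 0, 0], [0, 0, 0], [0, 0, 0]], "fingers": 0}}

```text
time_s: 28.72
tcp_pos: [0.6555, 0.1651, 0.1534]
tcp_rot: [-0.001, 1.0, 0.028, 0.005]
contact_force: [0.5, 0.5, 0.7]
opening: 0.0856
```

{"fn": "step_arm", "kwargs": {"linear": [[0, 0, 0], [0, 0, 0], [0, 0, 0]], "dr": [[0, 0, 0], [0, 0, 0], [0, 0, 0]]}}

```text
time_s: 28.97
tcp_pos: [0.6518, 0.1641, 0.1437]
tcp_rot: [0.0, 1.0, 0.028, -0.001]
contact_force: [-0.7, -0.1, -0.1]
opening: 0.0854
```

```bash
python3 ml.py w17|grep -v R; python3 chk.py 17; python3 - <<'E'
from h import *
for n in ('scene','scene17'):
    f=np.load(n+'.npz')
a=np.load('top.npz');b=np.load('top17.npz')
m=(np.abs(a['im'].astype(int)-b['im']).max(2)>60); 
k,l,s,c=cv2.connectedComponentsWithStats(m.astype(np.uint8)); print([(s[j].tolist()) for j in range(1,k) if s[j][4]>12])
for l in ['rod','rod_tip','vblock','rule','wrench','offcut','oil']: print(l,[(np.round(r['position'],3).tolist(),round(r['conf'],2)) for r in env.spot_point('top',l)[:1]])
E
```

```text
t 28.97 tcp [0.6518 0.1641 0.1437] q [ 0.25  0.42  0.21  1.37 -0.    1.76] F [-0.7 -0.1 -0.1] open 0.0854
 [[ 0.998  0.056 -0.003]
 [ 0.056 -0.998 -0.001]
 [-0.003  0.001 -1.   ]]
red z -0.01 0.008 248 s [0.6516 0.6719 0.6627] y [0.1596 0.1796]
red z 0.014 0.03 123 s [0.6588 0.6637 0.6617] y [0.1472 0.169 ]
white 22 [0.6588 0.6628 0.6608] [0.6523 0.1748 0.0223]
tcp s 0.6592517944009425
marker [([0.6506, 0.1927, 0.0005], 0.66, 0.87)]
knob [([0.6516, 0.1665, 0.0703], 0.6596, 0.74), ([0.3747, 0.0357, 0.0021], 0.3761, 0.72)]
tray [([0.6562, 0.105, 0.0259], 0.6609, 0.71)]
t 29.17 tcp [0.652  0.1641 0.1442] q [0.25 0.42 0.21 1.37 0.   1.76] F [-0.7  0.8  0.6] open 0.0856
R
 [[ 0.998  0.056 -0.002]
 [ 0.056 -0.998 -0.001]
 [-0.002  0.    -1.   ]]
scene outlet 0 
scene tray 11 [0.6593 0.1157 0.0379]
scene slug [([0.5444, 0.0709, 0.0746], 0.24)]
scene rod_tip [([0.6512, -0.2966, 0.0491], 0.73)]
scene tray [([0.6549, 0.1074, 0.0229], 0.98), ([0.5441, 0.071, 0.072], 0.66)]
top outlet 1 [0.5249 0.0685 0.081 ]
top tray 62 [0.6485 0.1196 0.0428]
top slug [([0.6485, 0.1211, 0.0333], 0.55)]
top rod_
[... 316 characters left out ...]
1, 117, 259, 13453], [295, 184, 3, 10, 20], [28, 186, 43, 29, 723], [104, 195, 6, 13, 36], [93, 209, 17, 31, 161], [41, 215, 37, 29, 557], [116, 221, 7, 11, 51], [108, 234, 21, 26, 326], [57, 237, 33, 45, 545], [261, 242, 9, 7, 42], [224, 260, 4, 5, 13], [115, 262, 7, 10, 45], [96, 264, 17, 10, 55], [61, 285, 10, 6, 33], [315, 315, 27, 18, 139], [290, 363, 6, 7, 21], [298, 384, 5, 7, 17], [318, 384, 15, 13, 87], [288, 390, 26, 10, 136]]
rod [([0.514, -0.309, 0.048], 0.97)]
rod_tip [([0.644, -0.292, 0.049], 0.64)]
vblock [([0.375, 0.035, 0.0], 0.79)]
rule [([0.422, -0.068, 0.0], 0.63)]
wrench [([0.392, -0.204, 0.0], 0.88)]
offcut [([0.7, -0.137, 0.0], 0.73)]
oil [([0.76, -0.11, 0.002], 0.69)]
```

Slug is in the tray, the rod is on its rest, the white line is level with the marker, and the bystanders I re-checked are unmoved. Handing in.

```bash
python3 -c "
from bench import env
print(env.close_job())"
```

```text
the job is handed in; nothing more can be done
None
```

I finished the job and handed it in at about 29 s of robot time.

- **Tray below the outlet:** I slid the tray by the black knob. It ended within about 2 mm of centre, going by the several camera estimates.
- **Slug:** I pushed the rod about 65 mm through the jammed tube. The slug dropped into the tray, and the last top picture still shows it there with the outlet empty. The scene camera no longer saw the slug clearly because the arm hid it, so its last network answer (conf 0.24, at the outlet) is wrong.
- **Rod:** It is back in its rest. After I laid it down, its handle measured within about 1 mm of where it first lay, at the same height.
- **Final alignment:** After release, the white line measured at 0.6608 m along the rail and the marker fin at 0.661 to 0.662 m. That leaves them about 1 mm or less apart.
- **Other things on the bench:** The V-block, rule, wrench, offcut and oil bottle were found where they started, within a few mm. I did not measure the die stock and brush again; the arm only passed over the brush at height.

One measurement disagreed with the description. The fingertips sat about 30 mm behind the reported TCP, so the first close on the rod shut just above the handle without moving it. The first knob grip was probably only on the knob's top edge, but it held. I allowed for the 30 mm in every later grasp.

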